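Clamp the sample in the laser analyser and fit its interlocked guard

ROBOT

A 6-joint arm with a two-finger parallel gripper is mounted at the origin on the work surface. World frame = base frame: x ahead of the robot, y to its left, z up, the work surface at z = 0. Lengths are in m, angles in rad, forces in N, time in s.
With the tool pointing down it reaches from about 0.275 to 0.725 m from the base axis. Payload 5.6 kg.
Tool frame: the origin (TCP) lies between the finger pads; the fingertips stand 14 mm ahead of it and the grasp point (between the pads) lies 5 mm behind it; z points along the fingers, y is the line along which they close (so a half turn about z gives the same grasp; the last joint's range is limited). The gripper opens to 85 mm and grips with 20 to 120 N. Pads are 22 mm wide; open, the fingers measure 114 mm over their backs; the gripper's body (76 mm by 85 mm) begins 54 mm behind the grasp point. The pads swing forward as they close: fully open they stand 13 mm farther back than shut.
Start: joints at [1.566, 0.255, 0.108, 0, -1.424, -0.285], TCP at [0.157, 0.527, 0.221] pointing down, gripper open.
Joint ranges: [-2.95, 2.95], [-1.21, 1.97], [-1.09, 1.5], [-2.87, 1.71], [-2.94, -0.07], [-3.05, 3.05]. Speed limits (rad/s): [2.57, 2.57, 3.14, 3.14, 3.14, 3.14].

INTERFACE

Orientations are given as a unit quaternion [w, x, y, z].
In Python, from station import r, eyes gives the robot as it stands.
- The arm moves only by the tool step_arm, never from a script. Its argument "moves" is a list of rows, each an object with "hand": the closure, from 0 (fully open) to 1 (shut); "xyz": the shift along the world's x, y, z in m, a list of three; "twist": the turn about the world's z in rad. A call has 1 to 10 rows; each row shifts and turns the commanded pose from where the row before left it; what a row does not reach is not made up. A row lasts 1/8 s, in which the tool goes at most 62.5 mm and 10.7 degrees, less where a joint would pass 70% of its speed; a pose out of reach is approached as far as the arm can. A call with a gripper value outside its range is refused whole. The fingers move at their own pace and stop on an object; "squeeze" is the grip in N (left out, the last holds). Time passes only in rows, so rows that do not move let the fingers close. It gives the time, the measured TCP pose, the force, the opening and the grip force at its end, in the units of the state.
- r.sense(): the state, without advancing time (a new reading comes with each control period).
- eyes.snapshot(name): name is "scene" or "top" or "wrist"; returns (picture, depth): 400x640x3 uint8, red, green, blue; 400x640 float32, m along the optical axis (not along the pixel's ray), 0 where there is no reading.
- eyes.calibration(name): a dict with "intrinsics" (3x3 intrinsics, pixels), "k1" (the pictures are not rectified: a ray, as slopes to the right and down, at radius r is drawn at 1 + k1 r^2 times it, then the intrinsics apply), "eye" and "attitude" of the camera in the world. Camera axes: x right, y down, z forward; pixel columns grow to the right and rows downward; lengths in m; the calibration is good to about 2 mm. A picture is of the moment at which its call begins: read the wrist's pose just before it. calibration takes no time and is no camera call; for the wrist camera it gives the pose at the moment of the call.
- r.finish_job(): hands the job in; it is judged then, once.
The state is a dict: "time_s": time; "qpos": joint angles; "joint_vel": joint speeds; "joint_torque": joint torques, N m; "tool_pos": TCP position; "tcp_rot": TCP orientation; "ft_force": force on the tool from outside, world axes, zero at the start; "moment": the same for the moment, N m; "finger_gap": finger opening in m; "gripper_force": force on a finger pad.
Only numpy, scipy, OpenCV 4.12 (cv2) and the standard library are available. Lean on these libraries where they do the work, as an engineer would, in place of code of your own. Each camera call takes 0.05 s, during which the arm holds its last target. There are 200 camera calls.

TASK

Get the laser analyser ready to measure the pellet that already lies on its window: turn the black ratchet knob on top of the sample press clockwise until its slip clutch has clicked over at least three times, so that the pellet stays clamped. Then take the amber laser guard from its parking stand and push its tongue straight down into the interlock switch in front of the press until it is fully home, and let go of it. Leave the jars, bottle, rack and other things on the bench where they are.

Things in the scene. Friction and masses are not known exactly. Their poses are not given: they have to be found in the camera images.
- analyser: White laser analyser fixed to the bench, 262 mm deep (x), 302 wide (y); origin under its centre, x to its back, y to its left seen from the robot. Its top deck slopes 28 deg (0.49 rad) down to the front (-x), from 141 mm high to 35 mm at the front edge. Left half: sample press and interlock switch; right half: a display, at most 12 mm above the slope.
- knob_grip (a point): Centre of the black knurled ratchet knob, 30 mm in diameter, 32 mm long. z: its axis out of its top, square to the deck, so leaning 28 deg to the analyser's front; x, y turn with it. It does not rise or sink. The press arm's top (40 mm wide) is 29 mm below this point along z; amber side panes, 52 mm to either side, end 34 mm below it; above that, 58 mm round the axis is free.
- press_screw (a joint): Press screw inside the knob, rad: grows as the knob turns clockwise (seen on its top, against its z), stops at 2.6 with the press foot on the pellet; starts at 0.3 to 1.6. Takes about 0.012 N m, stays where left; turning back unscrews it.
- press_clutch (a joint): Angle the knob has slipped clockwise past the screw, rad; near 0 at first. With the screw at its stop the clutch slips at about 0.07 N m and the knob turns on, this angle growing: one click counts as 0.26 rad (three: 0.79). It does not spring back. A short white mark at the rim of the knob's top shows how it turns.
- slot_mouth (a point): Mouth centre of the interlock switch's slot, in a grey block (28 x 52, 34 mm high) on the deck, 75 mm down the slope from the knob's axis. z: straight out of the slot, parallel to the knob's axis (leans 28 deg to the front); x up the slope, y to the analyser's left. Slot 6.4 mm (x) by 24 (y), 32 deep. The knob's top is 76 mm above the mouth along z.
- guard_grip (a point): Centre of the grip bar on top of the loose amber laser guard: 12 mm thick (x), 64 long (y), 16 high (z). Under it a pane 4 mm thick, 92 wide; the foot rail's underside (14 x 60) is 70 mm below this point, with a flat tongue below it. x square to the pane, z up. Same front and back, about 0.16 kg. At the start it stands upright in its parking stand.
- tongue_tip (a point): Lower end of the guard's flat steel tongue, 100 mm below the grip bar's centre; guard's axes. Tongue 30 mm long, 4 thick (x), 20 wide (y); its last 5 mm are 2.6 by 15. Fully home, the foot rail rests on the switch and this point is 30 mm below the slot's mouth; left alone there it may lean by up to 0.12 rad.
- stand: Aluminium parking stand of the guard, a block 60 x 110 mm and 36 mm high fixed to the bench; origin under its centre. Its slot (6.4 x 24 mm, long way along y, 32 mm deep) is in the middle of its top.
- wash_bottle: White wash bottle with a red nozzle cap, 60 mm in diameter and 166 mm tall, standing close behind the parking stand; origin under its centre. Leave it alone.
- tube_rack: Blue test tube rack 154 mm long (x), 64 mm wide, with glass tubes up to 101 mm high; origin under its centre. Leave it alone.
- jar_a: Sample jar with a ribbed yellow lid, 58 mm in diameter, 66 mm tall, in front of the analyser; origin under its centre. Leave it alone.
- jar_b: Sample jar like the other, 58 mm in diameter, 66 mm tall, in front of the analyser; origin under its centre. Leave it alone.
- beaker: Clear plastic beaker 56 mm across, 70 mm tall, behind the tube rack; origin under its centre. Leave it alone.
- timer: Round orange timer, 60 mm across, 17 mm high, lying to the right of the analyser; origin under its centre. Leave it alone.
- tweezers: Steel tweezers 150 mm long, 9 mm high, lying along the left side of the analyser (their x along it); origin under the middle. Leave them alone.

How it is judged:
By the outcome, as a careful person would: the job done as asked, in the order asked, and still so for the second after the job is handed in, with the robot touching nothing.
It also fails if it takes over 58 s, if anything falls off the work surface, if the arm or the gripper's body presses on something with over 40 N, if the wrist force passes 120 N, or if a joint passes its speed limit or range.

## Working session

There is one attempt and no reset: what is moved stays moved. The work goes in short steps, Python scripts to look and compute and a tool call to move; the robot and the scene stay as the last step left them, time stands still between calls to the robot, and variables do not carry over. Pictures are saved under pics/ and viewed, at most 10 in all, crops included, and the job is handed in when it is done.

Besides the shell and the picture viewer there is one more tool, called after "Emit:" as name(argument=value, ...) on one line, values as JSON. step_arm: Moves the arm, as the interface text tells. Its arguments: {"type":"object","properties":{"moves":{"type":"array","items":{"type":"object","properties":{"hand":{"type":"number"},"xyz":{"type":"array","items":{"type":"number"}},"twist":{"type":"number"}}}},"squeeze":{"type":"number"}},"required":["moves"]}

```bash
ls; mkdir -p pics; cat > h.py <<'E'
import numpy as np, cv2
from station import r, eyes
def R(q):
    from scipy.spatial.transform import Rotation
    return Rotation.from_quat([q[1],q[2],q[3],q[0]]).as_matrix()
def snap(name, fn):
    c=eyes.calibration(name); p,d=eyes.snapshot(name)
    cv2.imwrite(f'pics/{fn}.png',p[:,:,::-1]); np.savez(f'pics/{fn}.npz',p=p,d=d,K=c['intrinsics'],k1=c['k1'],eye=c['eye'],att=np.array(c['attitude']))
    return c,p,d
def load(fn): return np.load(f'pics/{fn}.npz')
def rays(f,uv):
    """pixels (n,2) -> world dirs with unit depth"""
    K=np.array(f['K'],float);k=float(f['k1'])
    s=cv2.undistortPoints(np.array(uv,float).reshape(-1,1,2),K,np.array([k,0,0,0,0.]))[:,0]
    A=f['att']; A=R(A) if A.shape==(4,) else A
    return np.c_[s,np.ones(len(s))]@A.T
def pts(f,uv):
    uv=np.array(uv).reshape(-1,2); d=f['d'][uv[:,1].astype(int),uv[:,0].astype(int)]
    return np.array(f['eye'])+rays(f,uv)*d[:,None]
def onplane(f,uv,z):
    w=rays(f,uv); e=np.array(f['eye']); return e+w*((z-e[2])/w[:,2])[:,None]
E
python3 - <<'E'
from h import *
print(r.sense())
for n in('scene','top'):
    c,p,d=snap(n,n+'0'); print(n,c,(d>0).mean())
E
```

```text
pics
{'time_s': 0.0, 'qpos': array([ 1.56562348e+00,  2.55760547e-01,  1.07022937e-01, -4.65033285e-04,
       -1.42391554e+00, -2.84592111e-01]), 'joint_vel': array([-0.00067471,  0.00059891,  0.00128346, -0.00036293,  0.00054985,
        0.00059399]), 'joint_torque': array([ 1.57682141e-03, -3.86629057e+01,  2.37932235e+01,  5.36517397e+00,
       -6.22762571e-03, -3.29200155e-06]), 'tool_pos': array([0.15695489, 0.52659569, 0.22039744]), 'tcp_rot': array([ 9.51391149e-04,  9.89517483e-01, -1.44409958e-01, -9.84540619e-05]), 'ft_force': array([ 0.33700767,  0.30215158, -0.54790954]), 'moment': array([-0.00771706, -0.00143009,  0.06495926]), 'gripper_force': 0.0, 'finger_gap': 0.08520960151147855}
scene {'intrinsics': array([[368.5949315 ,   0.        , 318.10320762],
       [  0.        , 368.5949315 , 204.95682261],
       [  0.        ,   0.        ,   1.        ]]), 'k1': 0.004159472547786463, 'eye': array([1.20464986, 0.63978486, 0.90957017]), 'attitude': array([-0.15652244,  0.32718456,  0.84870403, -0.38490579])} 0.99609765625
top {'intrinsics': array([[422.36962266,   0.        , 320.29522787],
       [  0.        , 422.36962266, 198.69263668],
       [  0.        ,   0.        ,   1.        ]]), 'k1': -0.08709582661099269, 'eye': array([0.50110924, 0.00166674, 1.21239175]), 'attitude': array([-0.02679391,  0.71304038, -0.69988392,  0.03190605])} 0.99596484375
```

View pics/scene0.png

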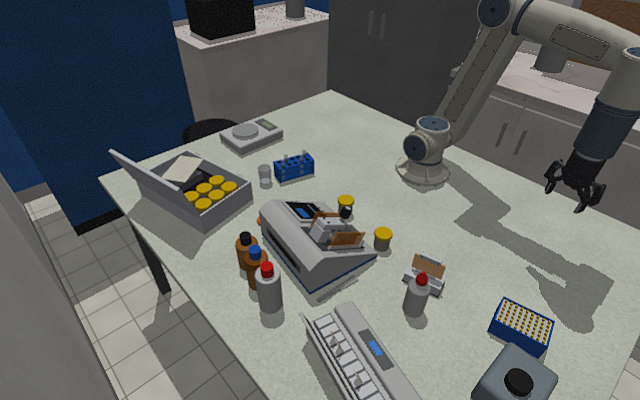

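View pics/top0.png

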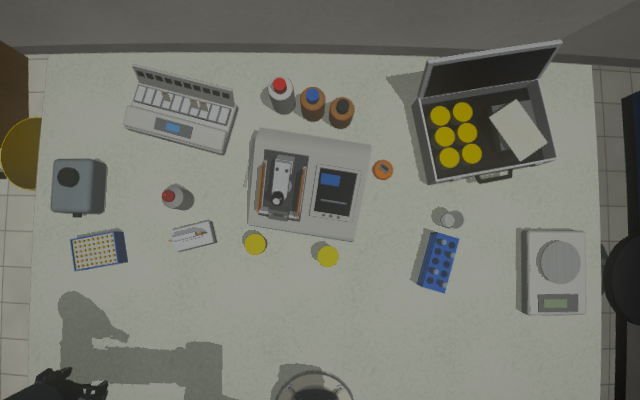

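The scene view shows the analyser centre-left, the guard in its stand at about (428,268), and the bottle just behind it at (418,295). In the top view the knob is at about (277,198), the analyser spans (248–370, 128–240), the stand is at (192,235), and the jars are at (255,243) and (327,256).

```bash
python3 - <<'E'
from h import *
f=load('top0'); p=f['p']; 
vv,uu=np.mgrid[0:400,0:640]; uv=np.c_[uu.ravel(),vv.ravel()]
P=pts(f,uv).reshape(400,640,3)
for n,u in dict(knob=(277,198),jarA=(255,243),jarB=(327,256),bottle=(172,197),stand=(185,240),guard=(192,234)).items(): print(n,P[u[1],u[0]].round(4))
# analyser body: deck plane on white area right half/lower
m=np.zeros((400,640),bool); m[130:240,248:370]=1
Q=P[m]; Q=Q[Q[:,2]>0.03]
# RANSAC plane slope 28
rng=np.random.default_rng(0);best=0
for _ in range(2000):
    a=Q[rng.choice(len(Q),3)]; n=np.cross(a[1]-a[0],a[2]-a[0]); l=np.linalg.norm(n)
    if l<1e-6: continue
    n/=l; n*=np.sign(n[2])
    if not .84<n[2]<.92: continue
    c=(abs((Q-a[0])@n)<.0015).sum()
    if c>best: best=c;bn=n;b0=a[0]
I=Q[abs((Q-b0)@bn)<.002]; c=I.mean(0); n=np.linalg.svd(I-c)[2][2]; n*=np.sign(n[2])
print('deck n',n.round(4),'tilt',np.degrees(np.arccos(n[2])),'yaw',np.degrees(np.arctan2(-n[1],-n[0])),len(I),c)
yaw=np.arctan2(-n[1],-n[0])
M=((abs((P-c)@n)<.003)&m).astype(np.uint8)
h=cv2.convexHull(np.argwhere(M)[:,::-1].astype(np.int32))
H=P[h[:,0,1],h[:,0,0]]; rect=cv2.minAreaRect(H[:,:2].astype(np.float32)); print('deck rect',rect)
# high stuff along normal
hgt=((P-c)@n); mm=m&(hgt>.06); K=P[mm]; print('high',K.mean(0),hgt[mm].max(),mm.sum())
# stand / guard
s=np.zeros_like(m); s[215:255,165:222]=1
S=P[s&(P[:,:,2]>.03)&(P[:,:,2]<.042)]; print('stand',cv2.minAreaRect(S[:,:2].astype(np.float32)),len(S))
G=P[s&(P[:,:,2]>.08)]; print('guard',cv2.minAreaRect(G[:,:2].astype(np.float32)),len(G),G[:,2].max())
def col(lo,hi,x0,x1,y0,y1):
    hs=cv2.cvtColor(p,cv2.COLOR_RGB2HSV)[y0:y1,x0:x1]; M=cv2.inRange(hs,lo,hi); mo=cv2.moments(M,True); return mo['m10']/mo['m00']+x0,mo['m01']/mo['m00']+y0
for b in((240,270,228,258),(312,342,242,272)):
    u=col((20,120,80),(35,255,255),*b); print('jar',u,onplane(f,u,.066))
big=cv2.resize(p[120:265,160:380],None,fx=3.6,fy=3.6,interpolation=cv2.INTER_CUBIC); cv2.imwrite('pics/crop1.png',big[:,:,::-1])
E
```

```text
knob [0.5857 0.0999 0.1935]
jarA [0.4731 0.1679 0.0712]
jarB [ 0.4419 -0.0267  0.0668]
bottle [0.5873 0.3748 0.1429]
stand [0.4763 0.3685 0.0401]
guard [0.4939 0.3277 0.1131]
deck n [-0.4645  0.0639  0.8833] tilt 27.959102671483002 yaw -7.83406051226612 3379 [0.61588146 0.03925874 0.08974969]
deck rect ((0.5992030501365662, 0.03439703583717346), (0.30079948902130127, 0.24586206674575806), 81.98603057861328)
high [0.6150634  0.08876029 0.24800519] 1.0425154654804196 769
stand ((0.48755568265914917, 0.35025709867477417), (0.060711659491062164, 0.11155159026384354), 15.108247756958008) 663
guard ((0.4977096915245056, 0.19910205900669098), (0.02129357121884823, 0.3943547010421753), 4.077192306518555) 157 1.212391746943085
jar (254.8426966292135, 243.8314606741573) [[0.47075699 0.16900511 0.066     ]]
jar (327.22096317280455, 255.94050991501416) [[ 0.441991   -0.02727158  0.066     ]]
```

View pics/crop1.png

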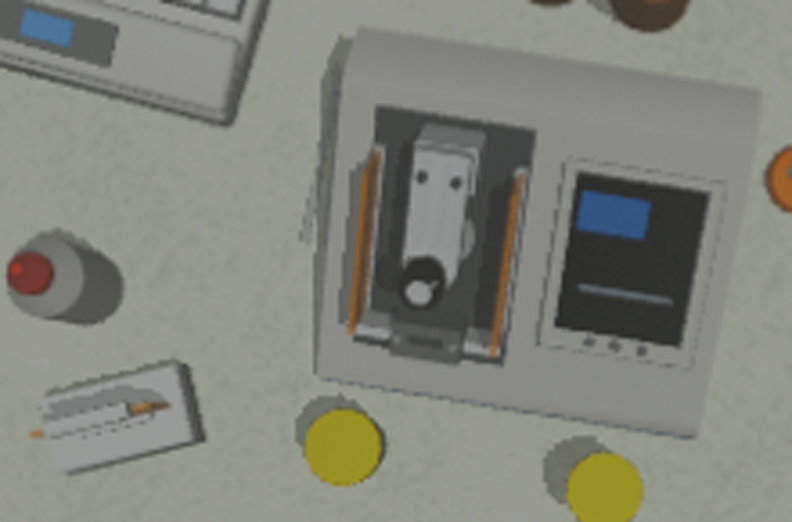

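The enlarged crop shows the knob's black rim centred near (422,284), with its white mark at (419,292). The interlock block is just below it at about (428,335), and the guard bar runs from (35,433) to (168,405) in its stand. I'm moving over the guard first for a closer look.

Emit:
step_arm(moves=[{"xyz": [0.03, -0.02, 0.02], "twist": 0.07, "hand": 0}, {"xyz": [0.045, -0.025, 0.02], "twist": 0.08, "hand": 0}, {"xyz": [0.045, -0.025, 0.02], "twist": 0.08, "hand": 0}, {"xyz": [0.045, -0.025, 0.02], "twist": 0.08, "hand": 0}, {"xyz": [0.045, -0.025, 0], "twist": 0.08, "hand": 0}, {"xyz": [0.045, -0.025, 0], "twist": 0.08, "hand": 0}, {"xyz": [0.028, -0.022, 0], "twist": 0.08, "hand": 0}, {"xyz": [0, 0, 0], "hand": 0}], squeeze=30)

```text
$.moves[7]: bad value
```

```bash
python3 - <<'E'
from h import *
c,p,d=snap('wrist','w1'); s=r.sense(); print(s['time_s'],s['tool_pos'],s['tcp_rot'],s['qpos'],c['eye'],c['attitude'])
E
```

```text
0.15 [0.15700481 0.52671593 0.22060755] [ 7.19034063e-04  9.89520387e-01 -1.44391420e-01 -6.99530181e-05] [ 1.56561554e+00  2.55611429e-01  1.07307887e-01 -3.42501213e-04
 -1.42389736e+00 -2.84564763e-01] [0.22403893 0.50703085 0.37336977] [-0.08395773 -0.592006    0.79383024  0.1109664 ]
```

View pics/w1.png

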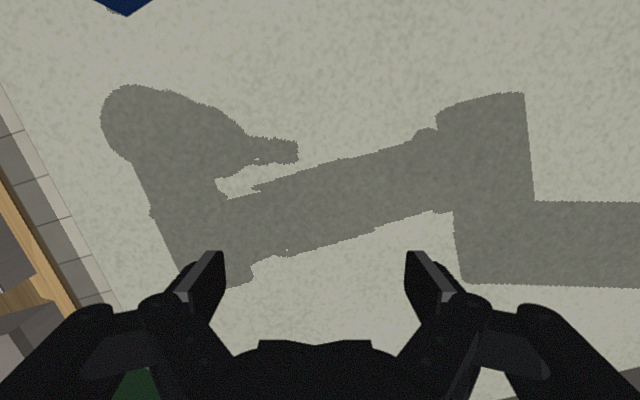

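The move was refused because the last row had no twist. The picture only shows bare bench and the open fingers at (205,290) and (425,290). I'll repeat the move with every field filled in.

Emit:
step_arm(moves=[{"xyz": [0.03, -0.02, 0.02], "twist": 0.07, "hand": 0}, {"xyz": [0.045, -0.025, 0.02], "twist": 0.08, "hand": 0}, {"xyz": [0.045, -0.025, 0.02], "twist": 0.08, "hand": 0}, {"xyz": [0.045, -0.025, 0.02], "twist": 0.08, "hand": 0}, {"xyz": [0.045, -0.025, 0], "twist": 0.08, "hand": 0}, {"xyz": [0.045, -0.025, 0], "twist": 0.08, "hand": 0}, {"xyz": [0.015, -0.022, 0], "twist": 0.08, "hand": 0}, {"xyz": [0, 0, 0], "twist": 0, "hand": 0}], squeeze=30)

```text
time_s: 1.15
tool_pos: [0.4281, 0.3586, 0.301]
tcp_rot: [0.0, 0.992, 0.128, -0.0]
ft_force: [-0.7, -0.1, 0.5]
finger_gap: 0.0854
gripper_force: 0.0
```

```bash
python3 - <<'E'
from h import *
c,p,d=snap('wrist','w2'); s=r.sense(); print(s['time_s'],s['tool_pos'],s['tcp_rot'],s['qpos'],c['eye'],c['attitude'])
E
```

```text
1.2 [0.42746391 0.35952928 0.30099779] [ 9.03406803e-05  9.91701911e-01  1.28558340e-01 -2.56268433e-04] [ 9.79178964e-01  2.65903795e-01  3.22167481e-01 -2.66365919e-04
 -1.62753395e+00  8.49432568e-01] [0.49581283 0.37651467 0.45382182] [ 0.11051261  0.78458932 -0.60413721 -0.08499883]
```

View pics/w2.png

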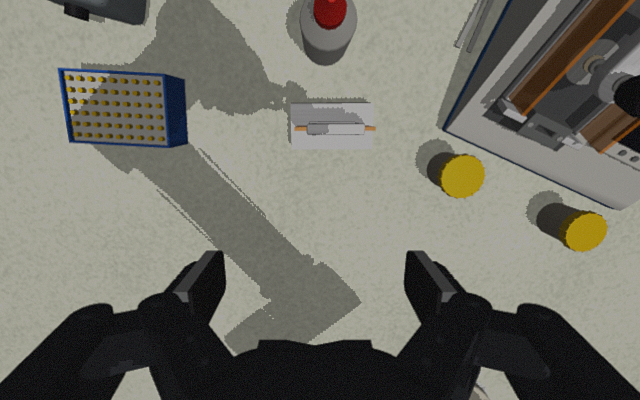

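The wrist view shows the guard bar spanning (307–366, 122–135) in its stand, nearly aligned with the tool. The knob and interlock are at upper right, the jars at (462,176) and (586,231), and the bottle at (328,30). I'm measuring the guard from this view, then moving over the knob.

```bash
python3 - <<'E'
from h import *
f=load('w2')
vv,uu=np.mgrid[60:170,270:400]; uv=np.c_[uu.ravel(),vv.ravel()]
P=pts(f,uv)
G=P[(P[:,2]>.107)&(P[:,2]<.125)]; print('bar top',cv2.minAreaRect(G[:,:2].astype(np.float32)),len(G),np.median(G[:,2]))
S=P[(P[:,2]>.03)&(P[:,2]<.042)]; print('stand',cv2.minAreaRect(S[:,:2].astype(np.float32)),np.median(S[:,2]))
G=P[(P[:,2]>.06)&(P[:,2]<.105)]; print('pane',cv2.minAreaRect(G[:,:2].astype(np.float32)),len(G),np.percentile(G[:,2],[5,50,95,99]))
vv,uu=np.mgrid[0:64,290:365]; P=pts(f,np.c_[uu.ravel(),vv.ravel()]); B=P[(P[:,2]>.1)&(P[:,2]<.2)];print('bottle',B.mean(0),B.min(0),B.max(0))
E
```

```text
bar top ((0.4876507520675659, 0.3504716455936432), (0.011930895037949085, 0.062539242208004), 14.947880744934082) 683 0.11394975066105206
stand ((0.5133689045906067, 0.3573754131793976), (0.11174733936786652, 0.11051733791828156), 14.800519943237305) 0.03619118203345861
pane ((0.4898313283920288, 0.3513130843639374), (0.0076822140254080296, 0.0919751524925232), 15.647745132446289) 104 [0.08232316 0.10224215 0.10344311 0.10398261]
bottle [0.58105527 0.38563264 0.12612774] [0.56051807 0.35747872 0.10005282] [0.6134056  0.41697774 0.16767973]
```

Emit:
step_arm(moves=[{"xyz": [0.02, -0.04, 0], "twist": 0, "hand": 0}, {"xyz": [0.02, -0.05, 0], "twist": 0, "hand": 0}, {"xyz": [0.02, -0.05, 0], "twist": -0.1, "hand": 0}, {"xyz": [0.02, -0.05, 0], "twist": -0.1, "hand": 0}, {"xyz": [0.02, -0.05, 0], "twist": -0.1, "hand": 0}, {"xyz": [0.005, -0.015, 0.02], "twist": -0.1, "hand": 0}, {"xyz": [0, 0, 0], "twist": 0, "hand": 0}])

```text
time_s: 2.08
tool_pos: [0.5328, 0.105, 0.3225]
tcp_rot: [-0.001, 0.998, -0.071, 0.001]
ft_force: [0.0, 0.2, 0.2]
finger_gap: 0.0852
gripper_force: 0.0
```

```bash
python3 - <<'E'
from h import *
c,p,d=snap('wrist','w3'); s=r.sense(); print(s['time_s'],s['tool_pos'],s['tcp_rot'],s['qpos'],c['eye'])
E
```

```text
2.125 [0.5321828  0.10589273 0.32138545] [-5.47720539e-04  9.97595936e-01 -6.92960399e-02  3.26413887e-04] [ 4.84526446e-01  2.34352037e-01  3.31584254e-01 -5.91009266e-04
 -1.66689711e+00  9.47509572e-01] [0.60159189 0.09514311 0.4755141 ]
```

View pics/w3.png

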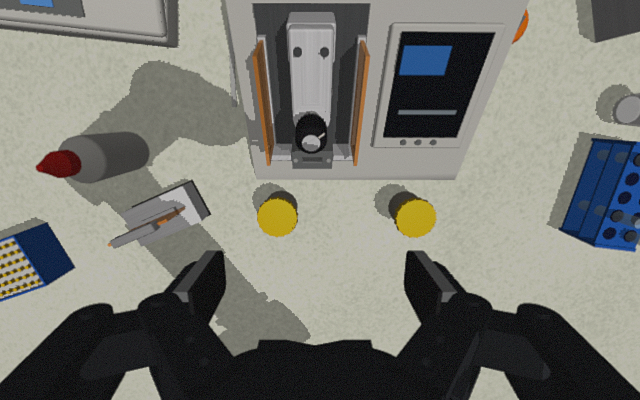

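The view shows the knob at about (311,130) with its white mark pointing right and up. The interlock block is at (312,158), right below it, and the jar lids are at (277,217) and (416,218).

```bash
python3 - <<'E'
from h import *
f=load('w3')
vv,uu=np.mgrid[0:185,225:520]; uv=np.c_[uu.ravel(),vv.ravel()]
P=pts(f,uv); ok=f['d'][uv[:,1],uv[:,0]]>0
Q=P[ok&(P[:,2]>.03)]
rng=np.random.default_rng(0);best=0
for _ in range(1500):
    a=Q[rng.choice(len(Q),3)]; n=np.cross(a[1]-a[0],a[2]-a[0]); l=np.linalg.norm(n)
    if l<1e-6: continue
    n/=l; n*=np.sign(n[2])
    if not .86<n[2]<.905: continue
    c=(abs((Q-a[0])@n)<.0015).sum()
    if c>best: best=c;bn=n;b0=a[0]
I=Q[abs((Q-b0)@bn)<.002]; c=I.mean(0); n=np.linalg.svd(I-c)[2][2]; n*=np.sign(n[2])
yaw=np.arctan2(-n[1],-n[0]); print('n',n,'tilt',np.degrees(np.arccos(n[2])),'yaw',np.degrees(yaw),len(I))
t=np.radians(28); X=np.array([np.cos(yaw)*np.cos(t),np.sin(yaw)*np.cos(t),np.sin(t)]); Y=np.array([-np.sin(yaw),np.cos(yaw),0]); Z=np.cross(X,Y)
D=np.c_[(P-c)@X,(P-c)@Y,(P-c)@Z]
T=D[ok&(D[:,2]>.100)&(D[:,2]<.115)]; print('knob top',len(T),np.median(T[:,2]),cv2.minEnclosingCircle(T[:,:2].astype(np.float32)),T[:,:2].min(0),T[:,:2].max(0))
k=(T[:,:2].min(0)+T[:,:2].max(0))/2
wp=lambda d: c+d[0]*X+d[1]*Y+d[2]*Z
print('knob_grip',wp([*k,np.median(T[:,2])-.016]))
B=D[ok&(abs(D[:,2]-.034)<.003)&(abs(D[:,1]-k[1])<.03)&(D[:,0]<k[0]-.05)]
print('block',len(B),np.median(B[:,2]),cv2.minAreaRect(B[:,:2].astype(np.float32)),B[:,:2].min(0),B[:,:2].max(0),'k',k)
b=(B[:,:2].min(0)+B[:,:2].max(0))/2
print('mouth block',wp([*b,np.median(B[:,2])]),'mouth from knob',wp([k[0]-.075,k[1],np.median(T[:,2])-.076]))
print(X,Y,Z)
E
```

```text
n [-0.46890941  0.063637    0.88095079] tilt 28.242729801268887 yaw -7.728552837137809 19760
knob top 768 0.10909017758532266 ((-0.004804022144526243, 0.05380659177899361), 0.01576048880815506) [-0.02011735  0.03923316] [0.01049523 0.06870175]
knob_grip [0.58645142 0.10149652 0.17532785]
block 649 0.03310900926615911 ((-0.07994082570075989, 0.05405133217573166), (0.05201756954193115, 0.02936876006424427), 89.68885803222656) [-0.09461927  0.0280381 ] [-0.06515717  0.08012762] k [-0.00481106  0.05396745]
mouth block [0.54868355 0.10673856 0.08712103] mouth from knob [0.54874431 0.10661386 0.08714063]
[ 0.87492717 -0.11873881  0.46947156] [0.13448002 0.99091631 0.        ] [-0.46520703  0.06313454  0.88294759]
```

Knob and slot measurements agree between the two methods: knob_grip is about (0.5865, 0.1015, 0.1753), the mouth about (0.5487, 0.1067, 0.0871), and the yaw −7.8°. Next I descend on the knob at +40° and close.

Emit:
step_arm(moves=[{"xyz": [0.018, -0.001, 0], "twist": 0.175, "hand": 0}, {"xyz": [0.018, -0.001, -0.01], "twist": 0.175, "hand": 0}, {"xyz": [0.017, -0.001, -0.03], "twist": 0.175, "hand": 0}, {"xyz": [0, 0, -0.04], "twist": 0.175, "hand": 0}, {"xyz": [0, 0, -0.04], "twist": 0, "hand": 0}, {"xyz": [0, 0, -0.028], "twist": 0, "hand": 0}, {"xyz": [0, 0, 0], "twist": 0, "hand": 0.6}, {"xyz": [0, 0, 0], "twist": 0, "hand": 1}, {"xyz": [0, 0, 0], "twist": 0, "hand": 1}, {"xyz": [0, 0, 0], "twist": 0, "hand": 1}], squeeze=25)

```text
time_s: 3.38
tool_pos: [0.5854, 0.1038, 0.1753]
tcp_rot: [-0.001, 0.961, 0.277, 0.002]
ft_force: [-3.7, 4.1, 5.9]
finger_gap: 0.0263
gripper_force: 23.2
```

Emit:
step_arm(moves=[{"xyz": [0, 0, 0], "twist": -0.1, "hand": 1}, {"xyz": [0, 0, 0], "twist": -0.17, "hand": 1}, {"xyz": [0, 0, 0], "twist": -0.17, "hand": 1}, {"xyz": [0, 0, 0], "twist": -0.17, "hand": 1}, {"xyz": [0, 0, 0], "twist": -0.17, "hand": 1}])

```text
time_s: 4.0
tool_pos: [0.5892, 0.1002, 0.1785]
tcp_rot: [0.0, 0.994, -0.112, 0.006]
ft_force: [7.2, -6.4, 10.4]
finger_gap: 0.0225
gripper_force: 35.5
```

```bash
python3 - <<'E'
from h import *
s=r.sense(); print(s['time_s'],s['tool_pos'],s['tcp_rot'],s['ft_force'],s['moment'],s['finger_gap'])
c,p,d=snap('wrist','w4'); cv2.imwrite('pics/w4c.png',p[100:400,160:480,::-1])
E
```

```text
4.0 [0.58923894 0.10022426 0.17847304] [ 3.77033527e-04  9.93652623e-01 -1.12330646e-01  6.01233071e-03] [ 7.18896644 -6.41599334 10.4476916 ] [-2.06869633 -2.48173039  0.1499669 ] 0.02250696457558419
```

View pics/w4c.png

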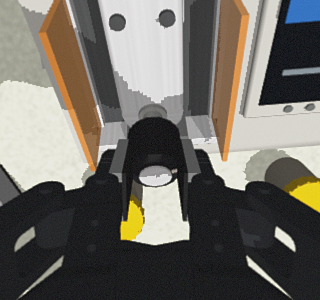

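The crop shows the knob between the pads, with its top ellipse at (155,178) and the pads' inner faces at about x=127 and 183. The fingers hold it, but the reported gap is odd, so I'm checking the geometry with depth.

```bash
cat >> h.py <<'E'
X=np.array([.87493,-.11874,.46947]);Y=np.array([.13448,.99092,0]);Z=np.cross(X,Y)
KN=np.array([.5865,.1015,.1753]); MO=np.array([.5487,.1067,.0871])
def deck(P,o=KN): return np.c_[(P-o)@X,(P-o)@Y,(P-o)@Z]
E
python3 - <<'E'
from h import *
f=load('w4'); np.set_printoptions(suppress=True,precision=4)
for v in (230,245,255,265,278,290,305):
    print(v)
    for u in range(255,372,6):
        P=pts(f,[[u,v]]); d=deck(P)[0]*1000; print(u,d.round(0).astype(int).tolist(),f['p'][v,u].tolist(),end=' ')
    print()
E
```

```text
230
255 [-48, 50, -63] [124, 89, 55] 261 [-71, 51, -83] [170, 170, 171] 267 [-72, 46, -83] [172, 172, 171] 273 [-71, 40, -81] [168, 167, 167] 279 [-71, 35, -81] [171, 168, 168] 285 [-71, 29, -80] [135, 134, 134] 291 [7, 12, -10] [23, 28, 26] 297 [12, 8, -5] [18, 19, 22] 303 [14, 4, -3] [29, 27, 30] 309 [15, 1, -2] [24, 24, 24] 315 [14, -2, -3] [26, 29, 29] 321 [14, -5, -2] [29, 26, 26] 327 [11, -9, -4] [27, 27, 28] 333 [8, -12, -7] [27, 24, 32] 339 [-62, -20, -67] [94, 94, 92] 345 [-62, -25, -66] [87, 88, 86] 351 [-71, -31, -74] [169, 168, 167] 357 [-71, -36, -73] [171, 170, 170] 363 [-73, -42, -74] [135, 133, 134] 369 [-71, -47, -72] [137, 135, 136] 
245
255 [-54, 50, -51] [149, 112, 79] 261 [-70, 50, -64] [180, 180, 181] 267 [-72, 45, -65] [234, 234, 234] 273 [-71, 39, -64] [236, 236, 235] 279 [26, 15, 16] [81, 81, 81] 285 [25, 12, 15] [89, 87, 86] 291 [22, 10, 13] [24, 23, 25] 297 [13, 8, 6] [19, 21, 21] 303 [15, 4, 8] [24, 17, 24] 309 [13, 1, 7] [23, 26, 22] 315 [14, -2, 8] [29, 33, 33] 321 [14, -5, 8] [31, 23, 33] 327 [13, -8, 8] [25, 28, 29] 333 [11, -11, 6] [29, 26, 29] 339 [2
[... 2668 characters left out ...]
 29, 36] 369 [41, -21, 51] [26, 29, 27] 
305
255 [56, 15, 61] [29, 29, 29] 261 [55, 13, 61] [30, 28, 29] 267 [56, 11, 62] [24, 28, 30] 273 [55, 10, 62] [25, 27, 30] 279 [33, 12, 50] [23, 21, 26] 285 [23, 11, 45] [48, 45, 45] 291 [-146, 33, -46] [237, 212, 27] 297 [-149, 27, -47] [119, 97, 9] 303 [-216, 28, -82] [238, 239, 229] 309 [-216, 20, -81] [230, 230, 218] 315 [-217, 13, -82] [226, 226, 212] 321 [-219, 5, -82] [230, 231, 219] 327 [-220, -2, -82] [231, 232, 220] 333 [-220, -10, -81] [227, 228, 215] 339 [-221, -17, -81] [234, 234, 218] 345 [22, -13, 46] [49, 45, 45] 351 [43, -14, 57] [23, 25, 22] 357 [54, -15, 63] [30, 32, 33] 363 [52, -16, 62] [32, 31, 36] 369 [54, -18, 63] [27, 23, 28]
```

```bash
python3 - <<'E'
from h import *
for n,tp,q in(('w4',[.58924,.10022,.17847],[.000377,.99365,-.11233,.00601]),('w3',[.5322,.1059,.3214],[-.0005,.9976,-.0693,.0003])):
    f=load(n);d=f['d']
    v,u=np.mgrid[180:400,120:520]; uv=np.c_[u.ravel(),v.ravel()]; T=(pts(f,uv)-tp)@R(q)
    ok=(d[uv[:,1],uv[:,0]]>0)&(np.abs(T[:,0])<.03)&(T[:,2]>-.06)&(T[:,2]<.05)
    if n=='w4': ok&=np.abs(T[:,1])>.0105
    for s in(1,-1):
        A=T[ok&(s*T[:,1]>0)&(abs(T[:,1])<.06)]
        print(n,s,len(A),'min',A.min(0).round(4),'max',A.max(0).round(4),'zpct',np.percentile(A[:,2],[90,97,99]).round(4))
        for z0 in np.arange(-.04,.02,.008):
            B=A[abs(A[:,2]-z0)<.004]
            if len(B): print('  z%.3f n%d x[%.3f %.3f] |y|[%.3f %.3f]'%(z0,len(B),*np.percentile(B[:,0],[2,98]),*np.percentile(abs(B[:,1]),[2,98])))
E
```

```text
w4 1 3457 min [-0.0171  0.0105 -0.06  ] max [0.03   0.0548 0.05  ] zpct [0.0371 0.0464 0.0489]
  z-0.040 n296 x[-0.009 0.012] |y|[0.011 0.024]
  z-0.032 n317 x[-0.009 0.012] |y|[0.011 0.025]
  z-0.024 n257 x[-0.008 0.012] |y|[0.011 0.025]
  z-0.016 n155 x[-0.009 0.012] |y|[0.011 0.023]
  z-0.008 n45 x[-0.015 0.008] |y|[0.011 0.011]
  z0.000 n36 x[0.004 0.008] |y|[0.011 0.012]
  z0.008 n48 x[0.004 0.010] |y|[0.011 0.014]
  z0.016 n23 x[0.005 0.030] |y|[0.011 0.015]
w4 -1 4029 min [-0.0249 -0.0574 -0.06  ] max [ 0.0299 -0.0105  0.05  ] zpct [0.0388 0.0468 0.0491]
  z-0.040 n298 x[-0.009 0.012] |y|[0.011 0.025]
  z-0.032 n307 x[-0.009 0.012] |y|[0.011 0.025]
  z-0.024 n258 x[-0.008 0.012] |y|[0.011 0.025]
  z-0.016 n169 x[-0.009 0.012] |y|[0.011 0.023]
  z-0.008 n40 x[-0.017 0.005] |y|[0.011 0.012]
  z0.000 n54 x[0.003 0.009] |y|[0.011 0.014]
  z0.008 n64 x[0.003 0.011] |y|[0.011 0.015]
  z0.016 n111 x[0.025 0.030] |y|[0.011 0.022]
w3 1 2286 min [-0.011   0.0428 -0.06  ] max [ 0.0125  0.0581 -0.024 ] zpct [-0.0311 -0.0272 -0.0256]
  z-0.040 n544 x[-0.010 0.012] |y|[0.043 0.057]
  z-0.032 n416 x[-0.009 0.012] |y|[0.043 0.055]
  z-0.024 n97 x[-0.010 0.011] |y|[0.043 0.047]
w3 -1 2283 min [-0.0105 -0.0562 -0.06  ] max [ 0.0127 -0.0414 -0.0236] zpct [-0.0311 -0.0273 -0.0259]
  z-0.040 n539 x[-0.009 0.012] |y|[0.042 0.055]
  z-0.032 n414 x[-0.009 0.012] |y|[0.042 0.054]
  z-0.024 n95 x[-0.008 0.011] |y|[0.042 0.045]
```

Depth shows the fingertips actually stand about 12 mm behind the reported TCP (24 mm when open), so the pads only pinched the knob's top rim. I'm checking where the gripper body is before going lower.

```bash
python3 - <<'E'
from h import *
f=load('w3');tp=[.5322,.1059,.3214];q=[-.0005,.9976,-.0693,.0003]
v,u=np.mgrid[300:400,0:640]; uv=np.c_[u.ravel(),v.ravel()]; T=(pts(f,uv)-tp)@R(q); d=f['d'][uv[:,1],uv[:,0]]
for y0 in(0,.02,.04,.06,.08):
    A=T[(d>0)&(d<.25)&(abs(abs(T[:,1])-y0)<.008)]; print(y0,len(A),'zmax',A[:,2].max().round(3) if len(A) else '', np.percentile(A[:,2],[5,50]).round(3) if len(A) else '', A[:,0].min().round(3) if len(A) else '',A[:,0].max().round(3) if len(A) else '')
E
```

```text
0 3846 zmax -0.083 [-0.103 -0.096] 0.01 0.021
0.02 8506 zmax -0.083 [-0.11  -0.102] 0.009 0.022
0.04 6167 zmax -0.035 [-0.097 -0.087] -0.012 0.019
0.06 16590 zmax -0.066 [-0.103 -0.083] -0.012 0.015
0.08 531 zmax -0.07 [-0.096 -0.081] -0.008 0.014
```

Emit:
step_arm(moves=[{"xyz": [0, 0, 0], "twist": 0, "hand": 0.3}, {"xyz": [0, 0, 0.005], "twist": 0.18, "hand": 0.3}, {"xyz": [0, 0, 0], "twist": 0.18, "hand": 0.3}, {"xyz": [0, 0, 0], "twist": 0.18, "hand": 0.3}, {"xyz": [0, 0, 0], "twist": 0.18, "hand": 0.3}])

```text
time_s: 4.68
tool_pos: [0.5849, 0.1024, 0.1784]
tcp_rot: [-0.0, 0.968, 0.251, -0.0]
ft_force: [0.6, -0.6, -0.2]
finger_gap: 0.0597
gripper_force: 0.0
```

The gripper body is offset by the same 25 mm, so I'll lower by 25 mm and grip properly.

Emit:
step_arm(moves=[{"xyz": [0, 0, -0.015], "twist": 0.05, "hand": 0.3}, {"xyz": [0, 0, -0.01], "twist": 0, "hand": 0.3}, {"xyz": [0, 0, 0], "twist": 0, "hand": 1}, {"xyz": [0, 0, 0], "twist": 0, "hand": 1}, {"xyz": [0, 0, 0], "twist": 0, "hand": 1}], squeeze=25)

```text
time_s: 5.3
tool_pos: [0.5854, 0.101, 0.1536]
tcp_rot: [0.001, 0.963, 0.271, -0.0]
ft_force: [1.7, -4.9, -1.9]
finger_gap: 0.0348
gripper_force: 25.3
```

```bash
python3 - <<'E'
from h import *
s=r.sense(); print(s['time_s'],s['tool_pos'],s['ft_force'],s['moment'],s['finger_gap'],s['gripper_force'])
E
```

```text
5.3 [0.58536407 0.10104624 0.15362014] [ 1.67351653 -4.93079507 -1.93091764] [-1.97879566 -0.54869091 -0.09465517] 0.03477165391472589 25.29218941926956
```

Emit:
step_arm(moves=[{"xyz": [0, 0, 0], "twist": -0.1, "hand": 1}, {"xyz": [0, 0, 0], "twist": -0.16, "hand": 1}, {"xyz": [0, 0, 0], "twist": -0.17, "hand": 1}, {"xyz": [0, 0, 0], "twist": -0.17, "hand": 1}, {"xyz": [0, 0, 0], "twist": -0.17, "hand": 1}, {"xyz": [0, 0, 0], "twist": -0.17, "hand": 1}, {"xyz": [0, 0, 0], "twist": -0.17, "hand": 1}, {"xyz": [0, 0, 0], "twist": -0.17, "hand": 1}, {"xyz": [0, 0, 0], "twist": -0.12, "hand": 1}])

```text
time_s: 6.42
tool_pos: [0.5864, 0.1046, 0.156]
tcp_rot: [-0.004, 0.911, -0.413, 0.001]
ft_force: [-5.2, -0.0, 6.7]
finger_gap: 0.0293
gripper_force: 90.1
```

```bash
python3 - <<'E'
from h import *
s=r.sense(); print(s['time_s'],s['tool_pos'],s['tcp_rot'],s['ft_force'],s['moment'],s['finger_gap'],s['gripper_force'])
c,p,d=snap('wrist','w5')
f=load('w5'); v,u=np.mgrid[150:330,220:420]; uv=np.c_[u.ravel(),v.ravel()]; D=deck(pts(f,uv)); C=f['p'][uv[:,1],uv[:,0]].astype(int)
f3=load('w3'); v,u=np.mgrid[100:160,280:345]; uv3=np.c_[u.ravel(),v.ravel()]; D3=deck(pts(f3,uv3)); C3=f3['p'][uv3[:,1],uv3[:,0]].astype(int)
for D_,C_ in((D3,C3),(D,C)):
    m=(abs(D_[:,2]-.016)<.005)&(np.hypot(D_[:,0],D_[:,1])<.0165)&(C_.min(1)>90); A=D_[m]; print(m.sum()); 
    for a,c in list(zip(A*1000,C_[m,0]))[::max(1,len(A)//25)]: print(a[:2].round(0).astype(int).tolist(),int(c),end=' ')
    print()
E
```

```text
6.425 [0.58636883 0.10462299 0.15602873] [-0.00381646  0.91062336 -0.41321725  0.00143065] [-5.19229802 -0.02691032  6.66777438] [ 2.34965852 -0.02339501  1.26781585] 0.02928963223092675 90.11884689331055
247
[10, -12] 148 [8, -2] 129 [7, 2] 171 [7, -9] 187 [5, 0] 173 [5, -8] 185 [5, 0] 170 [4, -8] 125 [3, -1] 167 [3, 7] 173 [2, -1] 165 [1, 7] 177 [2, -1] 170 [1, 7] 176 [1, -1] 170 [0, 7] 129 [0, -1] 171 [-2, 7] 116 [-2, -1] 123 [-3, 6] 110 [-3, -2] 110 [-3, 5] 113 [-4, -3] 106 [-5, 3] 113 [-5, -5] 114 [-6, 0] 111 [-6, 1] 113 [-8, 1] 117 
714
[6, -7] 95 [5, -7] 131 [0, -8] 118 [8, -3] 131 [8, -2] 137 [7, -2] 138 [7, -1] 141 [8, 0] 144 [8, 2] 119 [-3, -5] 136 [-2, -4] 135 [-1, -3] 138 [2, -1] 141 [2, 1] 138 [4, 3] 138 [5, 5] 140 [-5, -3] 139 [-3, -1] 140 [-2, 1] 140 [-2, 3] 137 [0, 4] 139 [-1, 5] 136 [-3, 5] 135 [-4, 5] 140 [-6, 5] 139 [-1, 8] 118
```

Emit:
step_arm(moves=[{"xyz": [0, 0, 0], "twist": 0, "hand": 0.3}, {"xyz": [0, 0, 0], "twist": 0, "hand": 0.3}, {"xyz": [0, 0, 0], "twist": 0.18, "hand": 0.3}, {"xyz": [0, 0, 0], "twist": 0.18, "hand": 0.3}, {"xyz": [0, 0, 0], "twist": 0.18, "hand": 0.3}, {"xyz": [0, 0, 0], "twist": 0.18, "hand": 0.3}])

```text
time_s: 7.22
tool_pos: [0.5853, 0.1025, 0.1532]
tcp_rot: [-0.0, 0.998, -0.062, 0.0]
ft_force: [-0.3, 0.1, 0.3]
finger_gap: 0.0599
gripper_force: 0.0
```

```bash
cat >> h.py <<'E'
def mark(fn):
    f=load(fn); v,u=np.mgrid[60:340,200:440]; uv=np.c_[u.ravel(),v.ravel()]; w=rays(f,uv); e=np.array(f['eye'])
    o=KN+.016*Z; t=((o-e)@Z)/(w@Z); D=deck(e+w*t[:,None]); rr=np.hypot(D[:,0],D[:,1]); C=f['p'][uv[:,1],uv[:,0]].astype(int).min(1)
    hd=deck(pts(f,uv))[:,2]
    m=(rr<.0145)&(rr>.0098)&(C>75)&(abs(hd-.016)<.006); a=np.arctan2(D[m,1],D[m,0])
    print('mark n',m.sum(),'ang',np.degrees(np.angle(np.exp(1j*a).mean())).round(1) if m.sum() else '', 'hist',np.histogram(np.degrees(a),np.arange(-180,181,30))[0])
E
python3 - <<'E'
from h import *
s=r.sense(); print(s['time_s'],s['tool_pos'],s['tcp_rot'],s['ft_force'],s['moment'],s['finger_gap'])
snap('wrist','w6'); mark('w3'); mark('w5'); mark('w6')
E
```

```text
7.225 [0.58533819 0.10249899 0.15319485] [-3.30671236e-04  9.98082974e-01 -6.18891205e-02  7.28972823e-05] [-0.33878285  0.05533986  0.27357005] [-0.02539346 -0.00517286 -0.00238128] 0.0599490669242918
mark n 15 ang -59.3 hist [ 1  0  0  3 11  0  0  0  0  0  0  0]
mark n 51 ang 153.8 hist [ 9  0  0  0  0  0  0  0  3  2 16 21]
mark n 123 ang -165.1 hist [36 37  6  4  0  0  0  0  0  2 10 28]
```

```bash
cat >> h.py <<'E'
def mark2(fn):
    f=load(fn); v,u=np.mgrid[60:340,200:440]; uv=np.c_[u.ravel(),v.ravel()]
    D=deck(pts(f,uv)); C=f['p'][uv[:,1],uv[:,0]].astype(int).min(1); rr=np.hypot(D[:,0],D[:,1])
    top=(abs(D[:,2]-.016)<.004)&(rr<.019)
    c=(D[top,:2].min(0)+D[top,:2].max(0))/2; q=D[:,:2]-c; r2=np.hypot(q[:,0],q[:,1]); a=np.degrees(np.arctan2(q[:,1],q[:,0]))
    print(fn,'centre',c.round(4),'n',top.sum())
    for lo,hi in((.0095,.0115),(.0115,.0135),(.0135,.016)):
        m=top&(r2>lo)&(r2<hi); print(lo,[int(C[m&(a>=b)&(a<b+20)].max(initial=0)) for b in range(-180,180,20)])
E
python3 - <<'E'
from h import *
mark2('w3');mark2('w5'); mark2('w6')
f=load('w6'); cv2.imwrite('pics/w6c.png',cv2.resize(f['p'][150:330,230:410],None,fx=3,fy=3)[:,:,::-1])
E
```

```text
w3 centre [-0.0003  0.0005] n 649
0.0095 [62, 77, 58, 112, 77, 77, 168, 29, 31, 33, 27, 32, 27, 19, 26, 21, 36, 62]
0.0115 [24, 29, 15, 32, 31, 107, 176, 31, 32, 32, 32, 28, 25, 20, 22, 41, 34, 49]
0.0135 [48, 54, 37, 37, 25, 129, 173, 29, 30, 30, 27, 23, 0, 32, 28, 0, 38, 42]
w5 centre [ 0.0011 -0.0027] n 2016
0.0095 [65, 0, 0, 0, 28, 29, 34, 34, 43, 42, 36, 41, 141, 145, 143, 142, 144, 138]
0.0115 [0, 0, 0, 0, 0, 30, 31, 41, 43, 42, 34, 31, 34, 56, 76, 146, 81, 93]
0.0135 [0, 0, 0, 0, 83, 87, 0, 0, 25, 31, 28, 30, 31, 100, 64, 85, 53, 43]
w6 centre [ 0.0015 -0.0007] n 2003
0.0095 [226, 227, 133, 123, 31, 33, 33, 39, 44, 46, 38, 35, 30, 34, 98, 154, 229, 230]
0.0115 [136, 228, 157, 88, 100, 31, 34, 40, 42, 43, 41, 33, 33, 29, 47, 117, 109, 140]
0.0135 [134, 226, 209, 130, 87, 27, 0, 31, 23, 34, 29, 28, 32, 34, 95, 104, 95, 137]
```

View pics/w6c.png

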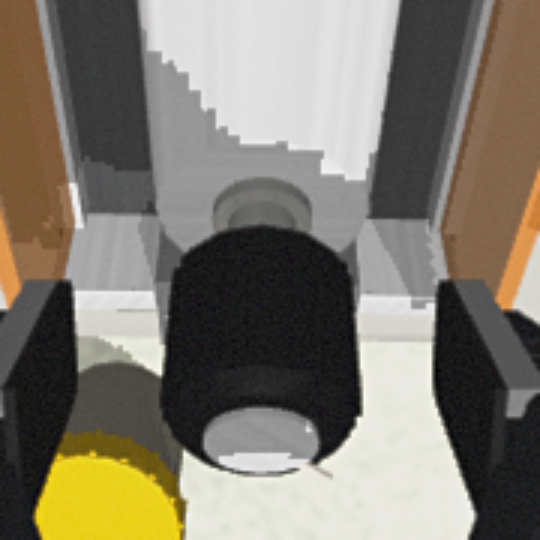

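The crop shows the knob free between the open fingers, and its mark now points lower right, at about (320,468). It started at upper right, so it has turned clockwise by roughly 80–90°. Two more full strokes follow.

Emit:
step_arm(moves=[{"xyz": [0, 0, 0], "twist": 0.16, "hand": 0.3}, {"xyz": [0, 0, 0], "twist": 0.18, "hand": 0.3}, {"xyz": [0, 0, 0], "twist": 0.18, "hand": 0.3}, {"xyz": [0, 0, 0], "twist": 0.14, "hand": 0.3}, {"xyz": [0, 0, 0], "twist": 0, "hand": 1}, {"xyz": [0, 0, 0], "twist": 0, "hand": 1}, {"xyz": [0, 0, 0], "twist": 0, "hand": 1}, {"xyz": [0, 0, 0], "twist": -0.12, "hand": 1}, {"xyz": [0, 0, 0], "twist": -0.16, "hand": 1}, {"xyz": [0, 0, 0], "twist": -0.16, "hand": 1}], squeeze=22)

```text
time_s: 8.52
tool_pos: [0.5857, 0.1016, 0.1538]
tcp_rot: [0.0, 0.999, 0.042, 0.001]
ft_force: [5.5, -5.9, -3.5]
finger_gap: 0.0309
gripper_force: 21.5
```

Emit:
step_arm(moves=[{"xyz": [0, 0, 0], "twist": -0.16, "hand": 1}, {"xyz": [0, 0, 0], "twist": -0.16, "hand": 1}, {"xyz": [0, 0, 0], "twist": -0.16, "hand": 1}, {"xyz": [0, 0, 0], "twist": -0.16, "hand": 1}, {"xyz": [0, 0, 0], "twist": -0.16, "hand": 1}, {"xyz": [0, 0, 0], "twist": -0.12, "hand": 1}, {"xyz": [0, 0, 0], "twist": 0, "hand": 0.3}, {"xyz": [0, 0, 0], "twist": 0, "hand": 0.3}, {"xyz": [0, 0, 0], "twist": 0.18, "hand": 0.3}, {"xyz": [0, 0, 0], "twist": 0.18, "hand": 0.3}])

```text
time_s: 9.78
tool_pos: [0.585, 0.1024, 0.1527]
tcp_rot: [-0.0, 0.973, -0.23, -0.0]
ft_force: [-0.1, 0.4, 0.8]
finger_gap: 0.0594
gripper_force: 0.0
```

Emit:
step_arm(moves=[{"xyz": [0, 0, 0], "twist": 0.18, "hand": 0.3}, {"xyz": [0, 0, 0], "twist": 0.16, "hand": 0.3}])

```text
time_s: 10.02
tool_pos: [0.585, 0.1024, 0.1526]
tcp_rot: [-0.0, 0.998, -0.062, -0.0]
ft_force: [-0.6, 0.5, -0.4]
finger_gap: 0.0599
gripper_force: 0.0
```

```bash
cat >> h.py <<'E'
def line(fn,lo=70):
    """bright pixels in a ring on the knob-top plane, by angle; uses pixels whose depth lies on the knob top (+-5mm)"""
    f=load(fn); v,u=np.mgrid[60:340,200:440]; uv=np.c_[u.ravel(),v.ravel()]; w=rays(f,uv); e=np.array(f['eye'])
    t=((KN+.016*Z-e)@Z)/(w@Z); D=deck(e+w*t[:,None]); C=f['p'][uv[:,1],uv[:,0]].astype(int).min(1); rr=np.hypot(D[:,0],D[:,1]); a=np.degrees(np.arctan2(D[:,1],D[:,0]))
    on=abs(deck(pts(f,uv))[:,2]-.016)<.004
    for l,h in((.0085,.0105),(.0105,.0125),(.0125,.0145)):
        m=(rr>l)&(rr<h)&on; print(fn,l,[int(np.percentile(C[m&(a>=b)&(a<b+15)],80)) if (m&(a>=b)&(a<b+15)).any() else -1 for b in range(-180,180,15)])
E
python3 - <<'E'
from h import *
s=r.sense(); print(s['time_s'],s['tool_pos'],s['tcp_rot'],s['moment'],s['finger_gap'])
snap('wrist','w7'); line('w3');line('w6');line('w7')
f=load('w6'); w=rays(f,[[334.3,304.3],[340,308.5],[317,296]]); e=f['eye']; print(deck(e+w*(((KN+.016*Z-e)@Z)/(w@Z))[:,None])*1000)
E
```

```text
10.025 [0.58499523 0.10238863 0.1526438 ] [-1.58230324e-04  9.98060001e-01 -6.22574817e-02 -4.63934928e-04] [ 0.04338591 -0.05323623  0.017807  ] 0.05986700578380159
w3 0.0085 [113, 111, 97, 111, 102, 73, 46, 116, 149, 29, 30, 24, 26, 21, 24, 26, 25, 36, 44, 72, 65, 94, 109, 114]
w3 0.0105 [36, 36, 21, 16, 23, 28, 27, 68, 165, 24, 26, 30, 29, 29, 27, 26, 24, 25, 18, 21, 17, 26, 21, 30]
w3 0.0125 [48, 49, 23, 25, 37, 24, 23, 46, 169, 26, 29, 29, 27, 25, 27, 24, 22, 19, 24, 26, 38, 34, 38, 46]
w6 0.0085 [223, 228, 227, 151, 152, 62, 30, 31, 33, 29, 26, 28, 26, 28, 27, 28, 25, 29, 28, 153, 150, 229, 227, 226]
w6 0.0105 [194, 225, 226, 85, 75, 29, 25, 28, 27, 31, 31, 41, 39, 31, 30, 30, 27, 26, 25, 49, 63, 92, 173, 229]
w6 0.0125 [132, -1, 226, -1, -1, 128, 67, 28, 28, 30, 34, 42, 39, 33, 27, 28, 26, 36, -1, -1, -1, -1, -1, -1]
w7 0.0085 [226, 226, 232, 154, 153, 60, 31, 28, 26, 27, 26, 24, 25, 28, 27, 28, 27, 27, 27, 90, 153, 229, 225, 225]
w7 0.0105 [179, 229, 143, 86, 53, 43, 25, 28, 29, 29, 32, 35, 36, 32, 31, 29, 30, 27, 32, 95, 53, 100, 224, 222]
w7 0.0125 [130, -1, -1, -1, -1, 130, 87, 26, 28, 29, 34, 39, 39, 34, 29, 27, 27, 28, -1, -1, -1, -1, 227, 225]
[[ -8.61934515  -8.49304299  16.00017744]
 [-12.65448593 -11.3997562   16.00017744]
 [ -1.16015555  -0.40210746  16.00017744]]
```

The mark went from −53° to about −137° to about −195°, so the total so far is about 2.5 rad clockwise. Two more strokes cover the worst case with margin.

Emit:
step_arm(moves=[{"xyz": [0, 0, 0], "twist": 0.16, "hand": 0.3}, {"xyz": [0, 0, 0], "twist": 0.18, "hand": 0.3}, {"xyz": [0, 0, 0], "twist": 0.18, "hand": 0.3}, {"xyz": [0, 0, 0], "twist": 0.14, "hand": 0.3}, {"xyz": [0, 0, 0], "twist": 0, "hand": 1}, {"xyz": [0, 0, 0], "twist": 0, "hand": 1}, {"xyz": [0, 0, 0], "twist": 0, "hand": 1}, {"xyz": [0, 0, 0], "twist": -0.12, "hand": 1}, {"xyz": [0, 0, 0], "twist": -0.16, "hand": 1}, {"xyz": [0, 0, 0], "twist": -0.16, "hand": 1}], squeeze=22)

```text
time_s: 11.32
tool_pos: [0.5855, 0.1016, 0.1537]
tcp_rot: [0.0, 0.999, 0.042, 0.0]
ft_force: [2.0, -2.3, 1.5]
finger_gap: 0.0307
gripper_force: 20.9
```

Emit:
step_arm(moves=[{"xyz": [0, 0, 0], "twist": -0.16, "hand": 1}, {"xyz": [0, 0, 0], "twist": -0.16, "hand": 1}, {"xyz": [0, 0, 0], "twist": -0.16, "hand": 1}, {"xyz": [0, 0, 0], "twist": -0.16, "hand": 1}, {"xyz": [0, 0, 0], "twist": -0.16, "hand": 1}, {"xyz": [0, 0, 0], "twist": -0.16, "hand": 1}, {"xyz": [0, 0, 0], "twist": 0, "hand": 0.3}, {"xyz": [0, 0, 0], "twist": 0, "hand": 0.3}, {"xyz": [0, 0, 0], "twist": 0.18, "hand": 0.3}, {"xyz": [0, 0, 0], "twist": 0.18, "hand": 0.3}])

```text
time_s: 12.58
tool_pos: [0.585, 0.1024, 0.1527]
tcp_rot: [-0.0, 0.968, -0.249, -0.0]
ft_force: [1.0, 1.0, 0.5]
finger_gap: 0.06
gripper_force: 0.0
```

Emit:
step_arm(moves=[{"xyz": [0, 0, 0], "twist": 0.18, "hand": 0.3}, {"xyz": [0, 0, 0], "twist": 0.18, "hand": 0.3}, {"xyz": [0, 0, 0], "twist": 0.18, "hand": 0.3}, {"xyz": [0, 0, 0], "twist": 0.18, "hand": 0.3}, {"xyz": [0, 0, 0], "twist": 0.18, "hand": 0.3}, {"xyz": [0, 0, 0], "twist": 0.14, "hand": 0.3}, {"xyz": [0, 0, 0], "twist": 0, "hand": 1}, {"xyz": [0, 0, 0], "twist": 0, "hand": 1}, {"xyz": [0, 0, 0], "twist": 0, "hand": 1}, {"xyz": [0, 0, 0], "twist": -0.12, "hand": 1}])

```text
time_s: 13.82
tool_pos: [0.5857, 0.1017, 0.1534]
tcp_rot: [0.0, 0.979, 0.202, 0.0]
ft_force: [8.9, -5.0, -7.3]
finger_gap: 0.0339
gripper_force: 22.7
```

Emit:
step_arm(moves=[{"xyz": [0, 0, 0], "twist": -0.16, "hand": 1}, {"xyz": [0, 0, 0], "twist": -0.16, "hand": 1}, {"xyz": [0, 0, 0], "twist": -0.16, "hand": 1}, {"xyz": [0, 0, 0], "twist": -0.16, "hand": 1}, {"xyz": [0, 0, 0], "twist": -0.16, "hand": 1}, {"xyz": [0, 0, 0], "twist": -0.16, "hand": 1}, {"xyz": [0, 0, 0], "twist": -0.16, "hand": 1}, {"xyz": [0, 0, 0], "twist": -0.16, "hand": 1}, {"xyz": [0, 0, 0], "twist": 0, "hand": 0.3}, {"xyz": [0, 0, 0], "twist": 0, "hand": 0.3}])

```text
time_s: 15.08
tool_pos: [0.5849, 0.1026, 0.153]
tcp_rot: [-0.0, 0.907, -0.421, -0.0]
ft_force: [-0.1, -0.0, -0.2]
finger_gap: 0.0598
gripper_force: 0.0
```

Emit:
step_arm(moves=[{"xyz": [0, 0, 0.04], "twist": 0.18, "hand": 0.3}, {"xyz": [-0.02, 0, 0.05], "twist": 0.18, "hand": 0.3}, {"xyz": [-0.03, 0, 0.05], "twist": 0.18, "hand": 0.2}, {"xyz": [0, 0, 0.02], "twist": 0.1, "hand": 0}])

```text
time_s: 15.58
tool_pos: [0.5349, 0.1024, 0.3176]
tcp_rot: [-0.002, 0.994, -0.112, 0.003]
ft_force: [1.2, -0.8, 0.1]
finger_gap: 0.0838
gripper_force: 0.0
```

```bash
python3 - <<'E'
from h import *
s=r.sense(); print(s['time_s'],s['tool_pos'],s['tcp_rot'],s['moment'],s['finger_gap'])
snap('wrist','w8'); line('w8')
f=load('w8'); w=KN+.016*Z-f['eye']; A=R(f['att']) if f['att'].shape==(4,) else f['att']; c=A.T@w; u,v=(f['K']@(c/c[2]))[:2].astype(int); print(u,v)
cv2.imwrite('pics/w8c.png',cv2.resize(f['p'][max(v-45,0):v+55,u-60:u+60],None,fx=5,fy=5)[:,:,::-1])
E
```

```text
15.575 [0.53485389 0.10244703 0.31756737] [-0.00176213  0.99368473 -0.11215688  0.00289632] [-0.00604724 -0.03690057 -0.02589781] 0.08383678117917524
w8 0.0085 [112, 114, 148, 148, 95, 73, 39, 35, 30, 27, 35, 43, 24, 63, 166, 21, 29, 46, 67, 60, 108, 95, 102, 113]
w8 0.0105 [37, 32, 21, 23, 25, 27, 27, 26, 26, 30, 28, 28, 27, 28, 155, 23, 28, 28, 23, 19, 20, 22, 24, 29]
w8 0.0125 [-1, 29, 40, 36, 29, 27, 24, 27, 28, 28, 31, 28, 27, 69, 175, 23, 21, 19, 27, 20, -1, 29, -1, -1]
304 146
```

View pics/w8c.png

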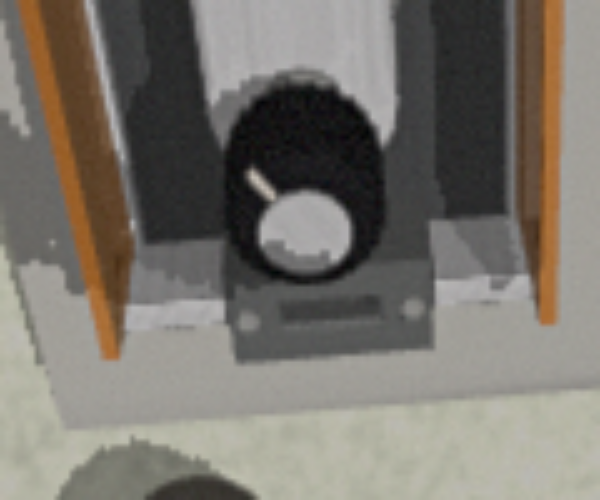

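The crop shows the mark at upper left, near (262,185), which is +37°. Total clockwise rotation is about 270° (4.7 rad), more than the 3.1 rad worst case, so the clutch has slipped well past three clicks. The slot is visible at (330,308). On to the guard.

Emit:
step_arm(moves=[{"xyz": [-0.007, 0.048, 0], "twist": 0.09, "hand": 0}, {"xyz": [-0.01, 0.05, 0], "twist": 0.1, "hand": 0}, {"xyz": [-0.01, 0.05, 0], "twist": 0.1, "hand": 0}, {"xyz": [-0.01, 0.05, -0.02], "twist": 0.1, "hand": 0}, {"xyz": [-0.01, 0.05, -0.05], "twist": 0.1, "hand": 0}, {"xyz": [0, 0, -0.05], "twist": 0, "hand": 0}, {"xyz": [0, 0, -0.05], "twist": 0, "hand": 0}, {"xyz": [0, 0, -0.03], "twist": 0, "hand": 0}, {"xyz": [0, 0, 0], "twist": 0, "hand": 0.1}], squeeze=22)

```text
time_s: 16.75
tool_pos: [0.4878, 0.3427, 0.1164]
tcp_rot: [0.002, 0.992, 0.129, -0.003]
ft_force: [-0.1, -0.4, 1.3]
finger_gap: 0.0768
gripper_force: 0.0
```

```bash
cat >> h.py <<'E'
def tooltips(fn,s):
    f=load(fn); v,u=np.mgrid[120:400,60:580]; uv=np.c_[u.ravel(),v.ravel()]; d=f['d'][uv[:,1],uv[:,0]]; P=pts(f,uv); T=(P-s['tool_pos'])@R(s['tcp_rot']); C=f['p'][uv[:,1],uv[:,0]].astype(int)
    return P[d>0],T[d>0],C[d>0]
E
python3 - <<'E'
from h import *
np.set_printoptions(suppress=True,precision=4)
f=load('w8'); w=rays(f,[[310,162.6]]); e=f['eye']; print('slot seen at',e+w[0]*(((MO-e)@Z)/(w[0]@Z)),MO)
s=r.sense(); print(s['time_s'],s['tool_pos'],s['tcp_rot'],s['finger_gap'])
snap('wrist','w9'); P,T,C=tooltips('w9',s)
dark=C.max(1)<75
for sg in(1,-1):
    A=T[(abs(T[:,0])<.013)&(sg*T[:,1]>.033)&(sg*T[:,1]<.06)&(T[:,2]>-.05)&(T[:,2]<0)&dark]; print('pad',sg,len(A),'tip z',np.percentile(A[:,2],[90,99,100]),'inner',np.percentile(abs(A[:,1]),1))
B=P[(P[:,2]>.109)&(P[:,2]<.119)&(np.hypot(P[:,0]-.4877,P[:,1]-.3505)<.036)&~dark[:]]
print('bar',cv2.minAreaRect(B[:,:2].astype(np.float32)),np.median(B[:,2]),len(B))
cs=np.array([np.cos(.261),np.sin(.261)]); L=(P[:,:2]-[.4877,.3505]); al=L@[-cs[1],cs[0]]; ac=L@cs
E=P[(abs(ac)<.006)&(abs(al)>.035)&(abs(al)<.048)&(P[:,2]>.05)&(P[:,2]<.108)&~dark]; print('pane ends',len(E),np.percentile(E[:,2],[50,90,98]) if len(E) else '')
E
```

```text
slot seen at [0.5489 0.1061 0.0872] [0.5487 0.1067 0.0871]
16.75 [0.4878 0.3427 0.1164] [ 0.0018  0.9916  0.1295 -0.0028] 0.07676056739396403
pad 1 1621 tip z [-0.0266 -0.0212 -0.0202] inner 0.0381740689090154
pad -1 1642 tip z [-0.0265 -0.0214 -0.0201] inner 0.03805224467126341
bar ((0.4879651963710785, 0.350761353969574), (0.012468107976019382, 0.06399111449718475), 15.13199234008789) 0.11408371902732523 2467
pane ends 1099 [0.0874 0.1024 0.1031]
```

Emit:
step_arm(moves=[{"xyz": [0, 0.001, -0.01], "twist": 0, "hand": 0.1}, {"xyz": [0, 0, -0.012], "twist": 0, "hand": 0.1}, {"xyz": [0, 0, 0], "twist": 0, "hand": 0.1}])

```text
time_s: 17.18
tool_pos: [0.4889, 0.3444, 0.0966]
tcp_rot: [0.0, 0.992, 0.13, -0.001]
ft_force: [-0.6, -0.2, -0.5]
finger_gap: 0.0768
gripper_force: 0.0
```

```bash
python3 - <<'E'
from h import *
np.set_printoptions(suppress=True,precision=4)
s=r.sense(); print(s['time_s'],s['tool_pos'],s['tcp_rot'],s['ft_force'],s['finger_gap'])
snap('wrist','w10'); P,T,C=tooltips('w10',s); dark=C.max(1)<75
for sg in(1,-1):
    A=T[(abs(T[:,0])<.013)&(sg*T[:,1]>.033)&(sg*T[:,1]<.06)&(T[:,2]>-.05)&(T[:,2]<0)&dark]; print('pad',sg,'tip',s['tool_pos'][2]-np.percentile(A[:,2],99.5),'inner',np.percentile(abs(A[:,1]),1))
    B=T[~dark&(abs(T[:,0])<.012)&(P[:,2]>.11)&(P[:,2]<.118)]; print('bar in tool',B.min(0),B.max(0))
E
```

```text
17.175 [0.4889 0.3444 0.0966] [ 0.0005  0.9916  0.1296 -0.0008] [-0.6195 -0.2384 -0.4687] 0.07681737767179113
pad 1 tip 0.11695552808344575 inner 0.038159930955969555
bar in tool [-0.0095 -0.0386 -0.0213] [ 0.0092  0.0388 -0.0135]
pad -1 tip 0.11690447357398565 inner 0.038037840023985366
bar in tool [-0.0095 -0.0386 -0.0213] [ 0.0092  0.0388 -0.0135]
```

Emit:
step_arm(moves=[{"xyz": [-0.001, 0.006, 0], "twist": 0, "hand": 0.1}, {"xyz": [0, 0, -0.007], "twist": 0, "hand": 0.1}, {"xyz": [0, 0, 0], "twist": 0, "hand": 0.1}])

```text
time_s: 17.6
tool_pos: [0.4879, 0.3506, 0.0897]
tcp_rot: [0.0, 0.992, 0.13, -0.001]
ft_force: [-0.7, -0.1, -0.3]
finger_gap: 0.0767
gripper_force: 0.0
```

```bash
python3 - <<'E'
from h import *
np.set_printoptions(suppress=True,precision=4)
s=r.sense(); print(s['time_s'],s['tool_pos'],s['tcp_rot'],s['ft_force'],s['finger_gap'])
snap('wrist','w11'); P,T,C=tooltips('w11',s); dark=C.max(1)<75
for sg in(1,-1):
    A=T[(abs(T[:,0])<.013)&(sg*T[:,1]>.033)&(sg*T[:,1]<.06)&(T[:,2]>-.05)&(T[:,2]<0)&dark]; print('pad',sg,'tip',s['tool_pos'][2]-np.percentile(A[:,2],99.5))
B=P[(P[:,2]>.109)&(P[:,2]<.119)&(np.hypot(P[:,0]-.4877,P[:,1]-.3505)<.036)&~dark]; b=cv2.minAreaRect(B[:,:2].astype(np.float32))
print('bar',b, (np.array([*b[0],.114])-s['tool_pos'])@R(s['tcp_rot']))
E
```

```text
17.6 [0.4879 0.3506 0.0897] [ 0.0004  0.9915  0.1298 -0.0006] [-0.6913 -0.0814 -0.2558] 0.07670977019211178
pad 1 tip 0.11043995282339338
pad -1 tip 0.11068813205462892
bar ((0.487877756357193, 0.35055848956108093), (0.012862198054790497, 0.06393051147460938), 15.099326133728027) [-0.0001  0.0001 -0.0243]
```

Emit:
step_arm(moves=[{"xyz": [0, 0, -0.003], "twist": 0, "hand": 0.1}, {"xyz": [0, 0, 0], "twist": 0, "hand": 1}, {"xyz": [0, 0, 0], "twist": 0, "hand": 1}, {"xyz": [0, 0, 0], "twist": 0, "hand": 1}], squeeze=30)

```text
time_s: 18.15
tool_pos: [0.4884, 0.3508, 0.0876]
tcp_rot: [-0.0, 0.992, 0.13, 0.0]
ft_force: [-0.5, 0.6, 0.5]
finger_gap: 0.0629
gripper_force: 33.3
```

```bash
python3 - <<'E'
from h import *
np.set_printoptions(suppress=True,precision=4)
s=r.sense(); print(s['time_s'],s['tool_pos'],s['tcp_rot'],s['ft_force'],s['finger_gap'],s['gripper_force'])
snap('wrist','w12'); P,T,C=tooltips('w12',s); dark=C.max(1)<75
for sg in(1,-1):
    A=T[(abs(T[:,0])<.013)&(sg*T[:,1]>.028)&(sg*T[:,1]<.05)&(T[:,2]>-.05)&(T[:,2]<0)&dark]; print('pad',sg,'tip',s['tool_pos'][2]-np.percentile(A[:,2],[98,99.5,100]))
E
```

```text
18.15 [0.4884 0.3508 0.0876] [-0.      0.9916  0.1297  0.    ] [-0.4561  0.6242  0.4762] 0.06287934872747825 33.282326459884644
pad 1 tip [0.1084 0.1057 0.1039]
pad -1 tip [0.108 0.105 0.097]
```

The guard is gripped by its bar ends. I'm lifting it until about 6 mm of tongue remains in the stand, then swinging the grip towards −x_tool so the guard tilts about 28° in the pads.

Emit:
step_arm(moves=[{"xyz": [0, 0, 0.01], "twist": 0, "hand": 1}, {"xyz": [0, 0, 0.014], "twist": 0, "hand": 1}, {"xyz": [0, 0, 0], "twist": 0, "hand": 1}], squeeze=26)

```text
time_s: 18.58
tool_pos: [0.4893, 0.3516, 0.1136]
tcp_rot: [-0.001, 0.992, 0.13, 0.001]
ft_force: [0.2, -0.2, -1.8]
finger_gap: 0.0629
gripper_force: 33.2
```

Emit:
step_arm(moves=[{"xyz": [-0.007, -0.002, 0], "twist": 0, "hand": 1}, {"xyz": [-0.007, -0.002, -0.001], "twist": 0, "hand": 1}, {"xyz": [-0.006, -0.0016, -0.001], "twist": 0, "hand": 1}, {"xyz": [-0.006, -0.0016, -0.0013], "twist": 0, "hand": 1}, {"xyz": [-0.006, -0.0015, -0.0017], "twist": 0, "hand": 1}, {"xyz": [-0.006, -0.0016, -0.002], "twist": 0, "hand": 1}, {"xyz": [-0.0056, -0.0015, -0.0024], "twist": 0, "hand": 1}, {"xyz": [-0.0055, -0.0015, -0.0028], "twist": 0, "hand": 1}, {"xyz": [0, 0, 0], "twist": 0, "hand": 1}])

```text
time_s: 19.7
tool_pos: [0.439, 0.3375, 0.0993]
tcp_rot: [-0.0, 0.992, 0.13, 0.0]
ft_force: [1.6, 0.5, 1.5]
finger_gap: 0.0629
gripper_force: 36.6
```

```bash
cat >> h.py <<'E'
def guard(fn,s,band=.03):
    """amber pane points in tool frame: fit plane -> lean about tool y, deg (+: grip towards -x of tool), and plane through pivot"""
    P,T,C=tooltips(fn,s); C=C.astype(float)
    hs=cv2.cvtColor(C.astype(np.uint8)[None],cv2.COLOR_RGB2HSV)[0]
    m=(hs[:,0]>5)&(hs[:,0]<20)&(hs[:,1]>90)&(abs(T[:,1])<.045)&(T[:,2]>-.03)&(T[:,2]<.09)&(T[:,0]>-.03)&(T[:,0]<.07)
    A=T[m]; print('pane n',len(A))
    if len(A)<30: return
    for _ in range(3):
        c=A.mean(0); n=np.linalg.svd(A-c)[2][2]; A=A[abs((A-c)@n)<.0015]
    n*=np.sign(n[0]); print('n',n.round(3),'lean',np.degrees(np.arctan2(-n[2],n[0])).round(2),'skew',np.degrees(np.arctan2(n[1],n[0])).round(2),'c',c.round(4),'min',A.min(0).round(4),'max',A.max(0).round(4),len(A))
E
python3 - <<'E'
from h import *
np.set_printoptions(suppress=True,precision=4)
s=r.sense(); print(s['time_s'],s['tool_pos'],s['tcp_rot'],s['ft_force'],s['finger_gap'],s['gripper_force'])
snap('wrist','w13'); guard('w13',s)
E
```

```text
19.7 [0.439  0.3375 0.0993] [-0.      0.9915  0.1299  0.    ] [1.6187 0.4704 1.53  ] 0.06290704117578103 36.5874204877764
pane n 10845
n [ 0.874 -0.004 -0.486] lean 29.05 skew -0.29 c [ 0.0208 -0.0001  0.0081] min [ 0.0002 -0.045  -0.0287] max [0.0355 0.045  0.035 ] 10746
```

The guard leans 29.05° in the gripper with the skew near zero, against a target of 28°. Lifting and carrying it to a point above the interlock.

Emit:
step_arm(moves=[{"xyz": [-0.003, -0.001, 0.015], "twist": 0, "hand": 1}, {"xyz": [0, 0, 0.03], "twist": 0, "hand": 1}, {"xyz": [0, 0, 0.035], "twist": 0, "hand": 1}, {"xyz": [0.002, -0.01, 0.02], "twist": -0.03, "hand": 1}, {"xyz": [0.006, -0.025, 0], "twist": -0.05, "hand": 1}, {"xyz": [0.008, -0.035, 0], "twist": -0.06, "hand": 1}, {"xyz": [0.009, -0.04, 0], "twist": -0.07, "hand": 1}, {"xyz": [0.009, -0.04, 0], "twist": -0.07, "hand": 1}, {"xyz": [0.009, -0.037, 0], "twist": -0.06, "hand": 1}, {"xyz": [0.006, -0.025, 0], "twist": -0.04, "hand": 1}])

```text
time_s: 21.0
tool_pos: [0.4841, 0.1227, 0.1994]
tcp_rot: [0.0, 0.998, -0.061, -0.001]
ft_force: [-0.5, -1.0, -2.1]
finger_gap: 0.0628
gripper_force: 34.2
```

Emit:
step_arm(moves=[{"xyz": [0.003, -0.01, 0], "twist": -0.016, "hand": 1}, {"xyz": [0, 0, 0], "twist": 0, "hand": 1}])

```text
time_s: 21.25
tool_pos: [0.4878, 0.1143, 0.1993]
tcp_rot: [-0.0, 0.998, -0.068, -0.001]
ft_force: [0.5, 0.4, -1.6]
finger_gap: 0.0631
gripper_force: 34.2
```

```bash
python3 - <<'E'
from h import *
np.set_printoptions(suppress=True,precision=4)
s=r.sense(); print(s['time_s'],s['tool_pos'],s['tcp_rot'],s['ft_force'],s['finger_gap'],s['gripper_force'])
snap('wrist','w14'); guard('w14',s)
P,T,C=tooltips('w14',s)
m=(abs(T[:,1])<.014)&(T[:,0]>.03)&(T[:,0]<.07)&(T[:,2]>.03)&(T[:,2]<.085); A=T[m]
for z0 in np.arange(.03,.085,.005):
    B=A[abs(A[:,2]-z0)<.0025]
    if len(B): print('%.3f n%d x %s y %s'%(z0,len(B),np.percentile(B[:,0],[5,50,95]).round(4),np.percentile(B[:,1],[2,98]).round(4)), C[m][abs(A[:,2]-z0)<.0025].mean(0).round(0))
E
```

```text
21.25 [0.4878 0.1143 0.1993] [-0.      0.9977 -0.0682 -0.0006] [ 0.4728  0.4363 -1.5622] 0.06311228037153231 34.217171226628125
pane n 10089
n [ 0.899 -0.005 -0.438] lean 25.98 skew -0.3 c [0.0192 0.0002 0.009 ] min [ 0.0002 -0.045  -0.0286] max [0.0325 0.045  0.0366] 9999
0.030 n71 x [0.0302 0.0305 0.0365] y [-0.0132  0.0131] [145. 109.  77.]
0.035 n607 x [0.0308 0.0349 0.0384] y [-0.0134  0.0134] [156. 146. 140.]
0.040 n117 x [0.0385 0.0393 0.0399] y [-0.0136  0.0131] [132. 131. 131.]
0.050 n103 x [0.0388 0.0395 0.0406] y [-0.0098  0.009 ] [84. 84. 82.]
0.055 n134 x [0.0404 0.0416 0.0432] y [-0.0099  0.0093] [94. 93. 91.]
0.060 n128 x [0.043  0.0442 0.0454] y [-0.0098  0.0091] [103. 103. 100.]
0.065 n80 x [0.0453 0.0461 0.047 ] y [-0.0096  0.0092] [104. 103. 101.]
0.070 n52 x [0.0469 0.0476 0.0482] y [-0.0077  0.0069] [105. 104. 101.]
```

The lean is now 26°, which is inside the slot's self-aligning tolerance. The tongue tip is at about (0.047, 0, 0.0715) in the tool frame. I'm re-measuring the slot in the same image so the alignment is differential.

```bash
python3 - <<'E'
from h import *
np.set_printoptions(suppress=True,precision=4)
f=load('w14'); v,u=np.mgrid[0:399,150:500]; uv=np.c_[u.ravel(),v.ravel()]; w=rays(f,uv); e=f['eye']
D=deck(e+w*(((MO-e)@Z)/(w@Z))[:,None],MO); Dd=deck(pts(f,uv),MO); C=f['p'][uv[:,1],uv[:,0]].astype(int).mean(1)
blk=(abs(D[:,0])<.02)&(abs(D[:,1])<.03)&(abs(Dd[:,2])<.003); B=Dd[blk]; print('block',blk.sum(),B.min(0),B.max(0),np.median(C[blk]))
reg=(abs(D[:,0])<.009)&(abs(D[:,1])<.018)
for x in np.arange(-.009,.01,.0015):
    m=reg&(abs(D[:,0]-x)<.00075)&(abs(D[:,1])<.008); print(x.round(4),m.sum(),C[m].mean().round(0) if m.any() else '',(Dd[m,2].mean()*1000).round(0) if m.any() else '')
for y in np.arange(-.018,.019,.002):
    m=reg&(abs(D[:,1]-y)<.001)&(abs(D[:,0])<.002); print(y.round(4),C[m].mean().round(0) if m.any() else '',end=' | ')
E
```

```text
block 1742 [-0.0143 -0.0293 -0.003 ] [0.0148 0.0278 0.0021] 98.33333333333333
-0.009 18 93.0 -0.0
-0.0075 18 99.0 0.0
-0.006 36 99.0 13.0
-0.0045 18 108.0 0.0
-0.003 37 99.0 -1.0
-0.0015 19 72.0 -3.0
-0.0 38 72.0 -6.0
0.0015 38 73.0 -9.0
0.003 19 71.0 -12.0
0.0045 38 88.0 -0.0
0.006 19 100.0 0.0
0.0075 38 99.0 -0.0
0.009 19 99.0 0.0
-0.018 96.0 | -0.016 99.0 | -0.014 95.0 | -0.012 64.0 | -0.01 66.0 | -0.008 71.0 | -0.006 72.0 | -0.004 73.0 | -0.002 72.0 | -0.0 73.0 | 0.002 73.0 | 0.004 72.0 | 0.006 71.0 | 0.008 71.0 | 0.01 70.0 | 0.012 77.0 | 0.014 97.0 | 0.016 99.0 | 0.018 99.0 |
```

Emit:
step_arm(moves=[{"xyz": [-0.005, 0.0007, -0.0026], "twist": 0, "hand": 1}, {"xyz": [0.005, -0.0007, -0.0095], "twist": 0, "hand": 1}, {"xyz": [0.0065, -0.0009, -0.0124], "twist": 0, "hand": 1}, {"xyz": [0.0048, -0.0006, -0.009], "twist": 0, "hand": 1}, {"xyz": [0, 0, 0], "twist": 0, "hand": 1}])

```text
time_s: 21.92
tool_pos: [0.4993, 0.1126, 0.1644]
tcp_rot: [0.001, 0.998, -0.068, -0.001]
ft_force: [-0.7, 0.6, -1.9]
finger_gap: 0.0633
gripper_force: 34.2
```

```bash
cat >> h.py <<'E'
def check(fn,s):
    guard(fn,s); f=load(fn); v,u=np.mgrid[0:399,150:500]; uv=np.c_[u.ravel(),v.ravel()]; w=rays(f,uv); e=f['eye']
    D=deck(e+w*(((MO-e)@Z)/(w@Z))[:,None],MO); Dd=deck(pts(f,uv),MO); C=f['p'][uv[:,1],uv[:,0]].astype(int).mean(1)
    print('slot brightness by x',[(round(x*1000,1),int(C[m].mean())) for x in np.arange(-.008,.009,.001) for m in [(abs(D[:,0]-x)<.0006)&(abs(D[:,1])<.009)&(Dd[:,2]<.003)] if m.any()])
    # tongue faces in deck frame
    m=(abs(Dd[:,1])<.011)&(abs(Dd[:,0])<.015)&(Dd[:,2]>.003)&(Dd[:,2]<.05)
    for z0 in np.arange(.004,.05,.004):
        q=m&(abs(Dd[:,2]-z0)<.002)
        if q.sum()>3: print('  z%.3f n%d x %s y %s'%(z0,q.sum(),np.percentile(Dd[q,0],[5,50,95]).round(4),np.percentile(Dd[q,1],[3,97]).round(4)))
E
python3 - <<'E'
from h import *
s=r.sense(); print(s['time_s'],s['tool_pos'],s['tcp_rot'],s['ft_force'],s['finger_gap'],s['gripper_force'])
snap('wrist','w15'); check('w15',s)
E
```

```text
21.925 [0.499344   0.11264455 0.16441699] [ 7.02339679e-04  9.97678609e-01 -6.80848964e-02 -1.16082921e-03] [-0.65270155  0.58439511 -1.94190813] 0.06327378355665528 34.19080474879593
pane n 10153
n [ 0.899 -0.005 -0.438] lean 25.96 skew -0.29 c [0.0192 0.0001 0.009 ] min [ 0.0055 -0.045  -0.0171] max [0.0324 0.045  0.0366] 10053
slot brightness by x [(np.float64(-5.0), 89), (np.float64(-4.0), 97), (np.float64(-3.0), 92), (np.float64(-2.0), 66), (np.float64(-1.0), 64), (np.float64(0.0), 66), (np.float64(1.0), 72), (np.float64(2.0), 74), (np.float64(3.0), 75), (np.float64(4.0), 85), (np.float64(5.0), 105), (np.float64(6.0), 105), (np.float64(7.0), 104), (np.float64(8.0), 104)]
  z0.008 n55 x [0.0014 0.0019 0.0026] y [-0.0073  0.0067]
  z0.012 n55 x [0.002  0.0027 0.003 ] y [-0.01    0.0081]
  z0.016 n95 x [0.0024 0.003  0.0036] y [-0.0098  0.0087]
  z0.020 n92 x [0.0024 0.003  0.0036] y [-0.0097  0.0087]
  z0.024 n93 x [0.0027 0.0031 0.0038] y [-0.0096  0.0086]
  z0.028 n91 x [0.0028 0.0034 0.004 ] y [-0.0099  0.0085]
  z0.032 n15 x [0.0036 0.0038 0.0043] y [-0.0102  0.0083]
  z0.036 n18 x [0.0083 0.0086 0.0088] y [-0.0101  0.0091]
  z0.040 n131 x [0.0082 0.0089 0.0093] y [-0.0101  0.0104]
  z0.044 n318 x [0.0039 0.0077 0.0095] y [-0.0099  0.0107]
  z0.048 n171 x [0.0036 0.0042 0.0076] y [-0.0099  0.0102]
```

The tip is centred over the slot in both axes. I'm inserting along the slot axis and correcting the lean on the way.

Emit:
step_arm(moves=[{"xyz": [0.0028, -0.0004, -0.0053], "twist": 0, "hand": 1}, {"xyz": [0.0028, -0.0004, -0.0053], "twist": 0, "hand": 1}, {"xyz": [0.0012, -0.0002, -0.0061], "twist": 0, "hand": 1}, {"xyz": [0.0012, -0.0002, -0.0061], "twist": 0, "hand": 1}, {"xyz": [0, 0, 0], "twist": 0, "hand": 1}])

```text
time_s: 22.6
tool_pos: [0.5075, 0.1117, 0.1422]
tcp_rot: [0.0, 0.998, -0.068, -0.0]
ft_force: [0.7, -0.3, -1.8]
finger_gap: 0.0629
gripper_force: 34.3
```

```bash
python3 - <<'E'
from h import *
s=r.sense(); print(s['time_s'],s['tool_pos'],s['tcp_rot'],s['ft_force'],s['finger_gap'],s['gripper_force'])
snap('wrist','w16'); check('w16',s)
E
```

```text
22.6 [0.5075126  0.11166799 0.14221803] [ 2.89135045e-04  9.97690955e-01 -6.79156291e-02 -3.76531109e-04] [ 0.72078396 -0.32191072 -1.83033917] 0.06293865371092063 34.301762147806585
pane n 10253
n [ 0.895 -0.005 -0.446] lean 26.46 skew -0.31 c [0.0195 0.     0.0088] min [ 0.0052 -0.045  -0.0171] max [0.0332 0.045  0.0361] 10161
slot brightness by x [(np.float64(-2.0), 94), (np.float64(-1.0), 96), (np.float64(0.0), 100), (np.float64(1.0), 107), (np.float64(2.0), 111), (np.float64(3.0), 110), (np.float64(4.0), 92), (np.float64(5.0), 109), (np.float64(6.0), 109), (np.float64(7.0), 109), (np.float64(8.0), 109)]
  z0.004 n71 x [0.0003 0.001  0.0017] y [-0.0098  0.0084]
  z0.008 n25 x [0.001  0.0013 0.0019] y [-0.0099  0.0076]
  z0.012 n12 x [0.0057 0.0059 0.006 ] y [-0.0104  0.0097]
  z0.016 n124 x [0.0057 0.0064 0.007 ] y [-0.0099  0.0104]
  z0.020 n223 x [0.0018 0.0061 0.007 ] y [-0.0103  0.0103]
  z0.024 n275 x [0.001  0.0021 0.0063] y [-0.0103  0.0108]
  z0.028 n139 x [0.001  0.0017 0.0023] y [-0.0101  0.0102]
  z0.032 n152 x [0.0011 0.0018 0.0025] y [-0.0104  0.0102]
  z0.036 n158 x [0.0013 0.0019 0.0026] y [-0.0099  0.0103]
  z0.040 n162 x [0.0014 0.002  0.0027] y [-0.0104  0.0103]
  z0.044 n182 x [0.0014 0.0021 0.0028] y [-0.0103  0.0101]
  z0.048 n191 x [0.0015 0.0022 0.0029] y [-0.01    0.0104]
```

Emit:
step_arm(moves=[{"xyz": [0.0029, -0.0003, -0.0033], "twist": 0, "hand": 1}, {"xyz": [0.0019, -0.0003, -0.0035], "twist": 0, "hand": 1}, {"xyz": [0.0019, -0.0003, -0.0035], "twist": 0, "hand": 1}, {"xyz": [0.0005, 0, -0.001], "twist": 0, "hand": 1}, {"xyz": [0, 0, 0], "twist": 0, "hand": 1}])

```text
time_s: 23.28
tool_pos: [0.5148, 0.1109, 0.1317]
tcp_rot: [0.0, 0.998, -0.068, -0.0]
ft_force: [0.8, 0.1, -1.7]
finger_gap: 0.0627
gripper_force: 34.0
```

```bash
python3 - <<'E'
from h import *
s=r.sense(); print(s['time_s'],s['tool_pos'],s['tcp_rot'],s['ft_force'],s['finger_gap'],s['gripper_force'])
snap('wrist','w17'); check('w17',s)
E
```

```text
23.275 [0.5148053  0.11093208 0.13167641] [ 2.08898393e-05  9.97696509e-01 -6.78356410e-02 -2.72977671e-05] [ 0.81957634  0.07288254 -1.7348672 ] 0.06273234501277465 34.03520055580884
pane n 10174
n [ 0.899 -0.005 -0.438] lean 25.95 skew -0.31 c [ 0.0192 -0.0001  0.009 ] min [ 0.0053 -0.045  -0.0171] max [0.0323 0.045  0.0372] 10082
slot brightness by x [(np.float64(4.0), 155), (np.float64(5.0), 144), (np.float64(6.0), 132), (np.float64(7.0), 95)]
  z0.004 n87 x [0.0067 0.0074 0.0079] y [-0.0098  0.0101]
  z0.008 n344 x [0.0023 0.0059 0.0078] y [-0.0102  0.0103]
  z0.012 n152 x [0.002  0.0026 0.0054] y [-0.0104  0.0099]
  z0.016 n139 x [0.002  0.0027 0.0033] y [-0.01    0.0104]
  z0.020 n158 x [0.0021 0.0028 0.0036] y [-0.0104  0.0102]
  z0.024 n157 x [0.0024 0.003  0.0036] y [-0.0105  0.01  ]
  z0.028 n170 x [0.0024 0.0031 0.0037] y [-0.0101  0.0099]
  z0.032 n180 x [0.0026 0.0033 0.0041] y [-0.01    0.0106]
  z0.036 n178 x [0.0026 0.0033 0.0041] y [-0.0104  0.0099]
  z0.040 n197 x [0.0028 0.0035 0.0041] y [-0.0102  0.0105]
  z0.044 n210 x [0.0029 0.0037 0.0044] y [-0.01    0.0103]
  z0.048 n219 x [0.003  0.0038 0.0046] y [-0.0104  0.0101]
```

Emit:
step_arm(moves=[{"xyz": [0.0005, 0, -0.001], "twist": 0, "hand": 1}, {"xyz": [0.0005, 0, -0.001], "twist": 0, "hand": 1}, {"xyz": [0, 0, 0], "twist": 0, "hand": 1}])

```text
time_s: 23.7
tool_pos: [0.5155, 0.111, 0.1315]
tcp_rot: [-0.0, 0.998, -0.068, 0.0]
ft_force: [-6.9, 1.7, 11.1]
finger_gap: 0.0631
gripper_force: 35.4
```

Emit:
step_arm(moves=[{"xyz": [0.0005, 0, -0.0015], "twist": 0, "hand": 1}, {"xyz": [0, 0, 0], "twist": 0, "hand": 1}])

```text
time_s: 23.95
tool_pos: [0.5157, 0.111, 0.1315]
tcp_rot: [-0.0, 0.998, -0.067, 0.001]
ft_force: [-13.0, 2.3, 20.0]
finger_gap: 0.0628
gripper_force: 36.6
```

```bash
python3 - <<'E'
from h import *
s=r.sense(); print(s['time_s'],s['tool_pos'],s['ft_force'],s['moment'],s['finger_gap'],s['gripper_force'])
snap('wrist','w18'); check('w18',s)
E
```

```text
23.95 [0.51569548 0.11095211 0.13152678] [-13.01175798   2.31359907  19.95338929] [ 0.27965508  4.51763914 -0.18925329] 0.06277089582292429 36.56163839623332
pane n 10022
n [ 0.903 -0.005 -0.43 ] lean 25.49 skew -0.3 c [0.0189 0.0001 0.009 ] min [ 0.0052 -0.045  -0.0176] max [0.0318 0.045  0.0374] 9958
slot brightness by x [(np.float64(5.0), 122), (np.float64(6.0), 120)]
  z0.004 n96 x [0.007  0.0076 0.0082] y [-0.01    0.0108]
  z0.008 n347 x [0.0025 0.0059 0.008 ] y [-0.0103  0.0102]
  z0.012 n139 x [0.0021 0.0028 0.0034] y [-0.01    0.0102]
  z0.016 n142 x [0.0024 0.003  0.0037] y [-0.0102  0.01  ]
  z0.020 n149 x [0.0024 0.0032 0.0038] y [-0.0103  0.0101]
  z0.024 n158 x [0.0027 0.0034 0.004 ] y [-0.0101  0.0103]
  z0.028 n166 x [0.0029 0.0035 0.0042] y [-0.0104  0.0101]
  z0.032 n183 x [0.0029 0.0037 0.0044] y [-0.0103  0.0104]
  z0.036 n180 x [0.0032 0.0039 0.0045] y [-0.0102  0.0103]
  z0.040 n198 x [0.0033 0.004  0.0047] y [-0.01    0.0102]
  z0.044 n211 x [0.0036 0.0041 0.0048] y [-0.0104  0.0104]
  z0.048 n216 x [0.0037 0.0043 0.0052] y [-0.0104  0.0103]
```

The rail is firmly seated, with about 24 N along the slot axis. I'll straighten the last 2.5° of lean, press once more, and release.

Emit:
step_arm(moves=[{"xyz": [-0.002, 0.0003, -0.0005], "twist": 0, "hand": 1}, {"xyz": [-0.0025, 0.0003, -0.0005], "twist": 0, "hand": 1}, {"xyz": [0, 0, 0], "twist": 0, "hand": 1}])

```text
time_s: 24.38
tool_pos: [0.513, 0.1113, 0.1301]
tcp_rot: [-0.0, 0.998, -0.067, 0.002]
ft_force: [-4.7, -0.1, 12.0]
finger_gap: 0.063
gripper_force: 36.9
```

```bash
python3 - <<'E'
from h import *
s=r.sense(); print(s['time_s'],s['tool_pos'],s['ft_force'],s['finger_gap'],s['gripper_force'])
snap('wrist','w19'); check('w19',s)
E
```

```text
24.375 [0.51295928 0.11132614 0.13008036] [-4.6744418  -0.06121385 11.98500221] 0.06296991941014542 36.85641059651971
pane n 10567
n [ 0.885 -0.005 -0.466] lean 27.75 skew -0.34 c [0.0201 0.     0.0083] min [ 0.0014 -0.045  -0.029 ] max [0.0339 0.045  0.0356] 10486
slot brightness by x [(np.float64(5.0), 154), (np.float64(6.0), 152), (np.float64(7.0), 131), (np.float64(8.0), 107)]
  z0.004 n98 x [0.0067 0.0073 0.0079] y [-0.0099  0.0102]
  z0.008 n360 x [0.0019 0.0056 0.0077] y [-0.0103  0.0103]
  z0.012 n146 x [0.0017 0.0024 0.0032] y [-0.0104  0.01  ]
  z0.016 n150 x [0.0016 0.0023 0.003 ] y [-0.0103  0.0102]
  z0.020 n163 x [0.0017 0.0023 0.003 ] y [-0.0102  0.0103]
  z0.024 n165 x [0.0016 0.0023 0.0031] y [-0.01    0.0107]
  z0.028 n176 x [0.0016 0.0022 0.003 ] y [-0.0104  0.01  ]
  z0.032 n190 x [0.0016 0.0022 0.003 ] y [-0.0102  0.0104]
  z0.036 n191 x [0.0014 0.0023 0.003 ] y [-0.0101  0.0103]
  z0.040 n206 x [0.0016 0.0022 0.0029] y [-0.0105  0.0101]
  z0.044 n214 x [0.0015 0.0023 0.0031] y [-0.0102  0.0104]
  z0.048 n228 x [0.0015 0.0023 0.003 ] y [-0.0101  0.0103]
```

The pane is now parallel to the slot axis at 27.75°. One last push, then release and retreat.

Emit:
step_arm(moves=[{"xyz": [0.0005, 0, -0.001], "twist": 0, "hand": 1}, {"xyz": [0, 0, 0], "twist": 0, "hand": 1}, {"xyz": [0, 0, 0.001], "twist": 0, "hand": 0.1}, {"xyz": [0, 0, 0], "twist": 0, "hand": 0}, {"xyz": [0, 0, 0], "twist": 0, "hand": 0}, {"xyz": [0, 0, 0.01], "twist": 0, "hand": 0}, {"xyz": [0, 0, 0.03], "twist": 0, "hand": 0}, {"xyz": [-0.01, 0, 0.05], "twist": 0, "hand": 0}, {"xyz": [-0.03, 0, 0.05], "twist": 0, "hand": 0}, {"xyz": [0, 0, 0], "twist": 0, "hand": 0}])

```text
time_s: 25.68
tool_pos: [0.4733, 0.112, 0.2731]
tcp_rot: [-0.002, 0.998, -0.067, 0.005]
ft_force: [1.2, -0.7, -0.4]
finger_gap: 0.0856
gripper_force: 0.0
```

```bash
python3 - <<'E'
from h import *
s=r.sense(); print(s['time_s'],s['tool_pos'],s['ft_force'],s['finger_gap'])
snap('wrist','w20'); f=load('w20'); v,u=np.mgrid[0:399,150:500]; uv=np.c_[u.ravel(),v.ravel()]; Dd=deck(pts(f,uv),MO)
m=(abs(Dd[:,1])<.03)&(abs(Dd[:,0])<.04)&(Dd[:,2]>.002)&(Dd[:,2]<.09)
for z0 in np.arange(.004,.09,.006):
    q=m&(abs(Dd[:,2]-z0)<.003)
    if q.sum()>3: print('  z%.3f n%d x %s y %s'%(z0,q.sum(),np.percentile(Dd[q,0],[5,50,95]).round(4),np.percentile(Dd[q,1],[3,97]).round(4)))
q=m&(Dd[:,2]>.06); print('bar top z',np.percentile(Dd[q,2],[50,95,99]))
cv2.imwrite('pics/w20c.png',f['p'][:,:,::-1])
E
```

```text
25.675 [0.47334678 0.11200106 0.27308988] [ 1.16523355 -0.69242559 -0.39920314] 0.0855901475706619
  z0.004 n149 x [0.0042 0.005  0.0056] y [-0.0282  0.0278]
  z0.010 n433 x [-0.0012  0.0019  0.0048] y [-0.0285  0.0281]
  z0.016 n194 x [-0.0019 -0.0013 -0.0005] y [-0.0283  0.0281]
  z0.022 n202 x [-0.0027 -0.002  -0.0012] y [-0.0272  0.0283]
  z0.028 n207 x [-0.0035 -0.0025 -0.0019] y [-0.0279  0.028 ]
  z0.034 n224 x [-0.0041 -0.0033 -0.0024] y [-0.0286  0.0284]
  z0.040 n225 x [-0.0047 -0.004  -0.0031] y [-0.0276  0.028 ]
  z0.046 n253 x [-0.0055 -0.0046 -0.0038] y [-0.028   0.0278]
  z0.052 n232 x [-0.006  -0.0053 -0.0045] y [-0.0286  0.0282]
  z0.058 n171 x [-0.0065 -0.0057 -0.0051] y [-0.0276  0.0279]
  z0.064 n126 x [-0.0036 -0.0028 -0.0024] y [-0.0281  0.0281]
  z0.070 n275 x [-0.004  -0.0032 -0.0023] y [-0.0276  0.0276]
  z0.076 n807 x [-0.0144 -0.0066 -0.0034] y [-0.0281  0.0281]
  z0.082 n67 x [-0.0112 -0.007  -0.0049] y [-0.029  0.028]
bar top z [0.07704765 0.07902089 0.07955742]
```

View pics/w20c.png

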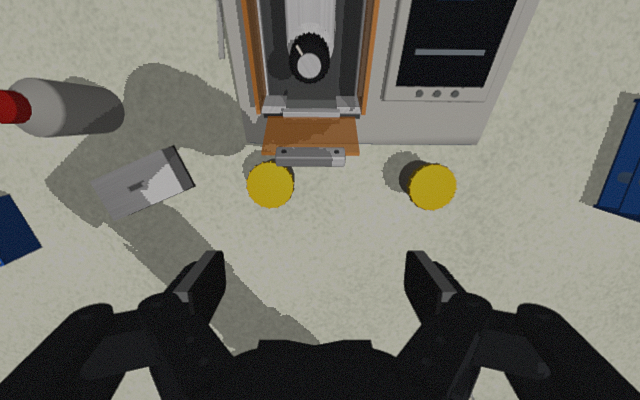

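The final view shows the guard seated in the switch: bar at about (310,157), bar top 77–79 mm above the mouth against 78 expected. It leans about 0.11 rad, which is within what is allowed. The knob mark is unchanged at (297,48), the stand is empty, and the jars at (270,185) and (432,186) look undisturbed.

```bash
python3 - <<'E'
from h import *
print(r.finish_job())
E
```

```text
the job is handed in; nothing more can be done
None
```

I turned the knob about 4.7 rad clockwise, past the 3.1 rad that guarantees three clicks. I then pushed the guard home in the interlock switch (it leans about 0.11 rad, within the 0.12 allowed), released it, and handed the job in at about 26 s.

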